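# Strip a headset for refurbishing

### The job

Strip the headset parts on the bench: push every speaker up out of its white ear-cup shell from below on the push-out post, never tipping it out (a shell may be empty already), lay the speakers flat, face up and side by side in the grey tray, and put all the empty shells in the blue bin. Hang the headband over the rail by its padded crown, one fork either side of the bar. Leave the drive, the mouse and the screw jar where they are.

Things in the scene. Friction and masses are not known exactly. Their poses are not given: they have to be found in the camera images.
- cup1: white ear-cup shell of a headset, an upright open ring (one of three alike, always there, but at most one of them is already empty: its speaker reads None): outside 62 mm, inside 52 mm, height 24 mm, with an inward ledge at the bottom, 4 mm thick, that leaves a 38 mm hole through the underside; origin at the centre of the underside, z up; about 60 g
- speaker1: black flat-backed speaker disc with a brass rim, 49 mm diameter, 11 mm thick; starts face up, loose, on the ledge inside cup1, its top 9 mm below the cup's rim with 1.5 mm of play all round, so that it cannot be gripped there; origin at the centre of its underside, z out of its face; about 45 g; reads None when it is absent, its cup being empty already
- cup2: white ear-cup shell of a headset, an upright open ring (one of three alike, always there, but at most one of them is already empty: its speaker reads None): outside 62 mm, inside 52 mm, height 24 mm, with an inward ledge at the bottom, 4 mm thick, that leaves a 38 mm hole through the underside; origin at the centre of the underside, z up; about 60 g
- speaker2: black flat-backed speaker disc with a brass rim, 49 mm diameter, 11 mm thick; starts face up, loose, on the ledge inside cup2, its top 9 mm below the cup's rim with 1.5 mm of play all round, so that it cannot be gripped there; origin at the centre of its underside, z out of its face; about 45 g; reads None when it is absent, its cup being empty already
- cup3: white ear-cup shell of a headset, an upright open ring (one of three alike, always there, but at most one of them is already empty: its speaker reads None): outside 62 mm, inside 52 mm, height 24 mm, with an inward ledge at the bottom, 4 mm thick, that leaves a 38 mm hole through the underside; origin at the centre of the underside, z up; about 60 g
- speaker3: black flat-backed speaker disc with a brass rim, 49 mm diameter, 11 mm thick; starts face up, loose, on the ledge inside cup3, its top 9 mm below the cup's rim with 1.5 mm of play all round, so that it cannot be gripped there; origin at the centre of its underside, z out of its face; about 45 g; reads None when it is absent, its cup being empty already
- post: fixed upright push-out post: a round flange 90 mm wide and 6 mm thick with, at its centre, a stub 24 mm in diameter whose rubber-capped flat top is 56 mm above the bench. It passes through the 38 mm hole of a cup, so a cup lowered over it until it rests on the flange leaves its speaker lying on top of the post, 26 mm clear above the cup's rim; origin on the bench at the post's axis, z up
- tray: fixed grey shallow tray with a black liner, for the speakers: outside 220 mm (its x) by 150 mm (its y), walls 4 mm thick and 22 mm high, inner floor 4 mm above the bench; origin at the centre of the underside
- bin: fixed blue open bin, for the empty cup shells: outside 220 mm (its x) by 150 mm (its y), walls 4 mm thick and 50 mm high, inner floor 4 mm above the bench; origin at the centre of the underside
- rail: fixed steel hanging rail: a bar 14 mm in diameter along the body's y axis, 260 mm between two end posts 18 mm thick, bar centre 150 mm above the bench; the foot of each post is a disc 70 mm wide; origin on the bench under the middle of the bar, z up
- rail_mid (a point): middle of the rail's bar, on its axis (axes as the rail's: y along the bar)
- headband: headband frame without its cups: a black arch in the body's x-z plane, 145 mm wide, with a grey padded crown, ending in two forks (at x = -70 and +70 mm, each 76 mm wide along y). It starts upright on its fork ends. Total height 132 mm; the crown is 24 mm wide (along y) and 19 mm thick, its top 132 mm and its underside 113.5 mm above the origin; origin on the level of the fork ends, below the crown; about 110 g
- headband_crown (a point): middle of the underside of the crown pad, 113.5 mm above the headband's origin: it lies on the bar when the band hangs
- drive: bystander: aluminium 2.5-inch drive, 100 mm (its x) by 70 mm (its y), 7 mm thick, lying loose on the bench, origin at the centre of its underside; leave alone
- mouse: bystander: black computer mouse, 100 mm (its x) by 58 mm (its y), 29 mm high, origin at the centre of its underside; leave alone
- jar: bystander: small clear screw jar with an orange cap, 38 mm wide, 36 mm high, origin at the centre of its underside; leave alone
There are look-alikes about, which are no part of the job. Leave any red look-alike of the speaker1 alone.

How it is judged:
By the outcome, as a careful person would: the job done as asked, in the order asked, and still so for the second after the job is handed in, with the robot touching nothing.
Of speaker1, speaker2, speaker3 only 2 to 3 are there at a start; the rules pass over those that are not, and their reading is None.
At some moment in a run one of cup1, cup2, cup3 may be knocked a few centimetres aside while the robot is not near it.
It also fails if it takes over 210 s, if anything falls off the work surface, if the arm or the gripper's body presses on something with over 40 N, if the wrist force passes 120 N, or if a joint passes its speed limit or range.

### The arm

A 6-joint arm with a two-finger parallel gripper is mounted at the origin on the work surface. World frame = base frame: x ahead of the robot, y to its left, z up, the work surface at z = 0. Lengths are in m, angles in rad, forces in N, time in s.
With the tool pointing down it reaches from about 0.275 to 0.725 m from the base axis. Payload 5.6 kg.
Tool frame: the origin (TCP) lies at the very end of the fingers, on their centre line; the grasp point (between the pads) lies 19 mm behind it; z points along the fingers, y is the line along which they close (so a half turn about z gives the same grasp; the last joint's range is limited). The gripper opens to 85 mm and grips with 20 to 120 N. Pads are 22 mm wide; open, the fingers measure 114 mm over their backs; the gripper's body (76 mm by 85 mm) begins 54 mm behind the grasp point. The pads swing forward as they close: fully open they stand 13 mm farther back than shut.
Start: joints at [1.434, 0.255, 0.108, 0, -1.424, -0.285], TCP at [0.225, 0.502, 0.211] pointing down, gripper open.
Joint ranges: [-2.95, 2.95], [-1.21, 1.97], [-1.09, 1.5], [-2.87, 1.71], [-2.94, -0.07], [-3.05, 3.05]. Speed limits (rad/s): [2.57, 2.57, 3.14, 3.14, 3.14, 3.14].

### API

Orientations are given as a rotation vector (axis times angle).
In Python, from rig import robot gives the robot as it stands. The module is installed in compiled form; this text tells all that it offers.
- The arm moves only by the shell command python3 -m creep 'ROWS' [FORCE]. ROWS is JSON, a list of rows, each an object with "twist": the turn, a rotation vector about the tool's x, y, z in rad, a list of three; "xyz": the shift along the tool's x, y, z in cm, a list of three; "jaw": the finger opening in cm, from 0 to 8.54. A call has 1 to 5 rows; each row is the pose to reach, as a shift and turn from the pose commanded when the call began, along the tool's axes at that moment; what a row does not reach only later rows make up. A row lasts 1/8 s, in which the tool goes at most 62.5 mm and 10.7 degrees, less where a joint would pass 70% of its speed; a pose out of reach is approached as far as the arm can. A call with a gripper value outside its range is refused whole. The fingers move at their own pace and stop on an object; FORCE is the grip in N (left out, the last holds). Time passes only in rows, so rows that repeat a pose let the fingers close. It gives the time, the measured TCP pose, the force, the opening and the grip force at its end, in the units of the state.
- robot.observe(): the state, without advancing time (a new reading comes with each control period).
- robot.get_image(name): name is "side" or "top" or "wrist"; returns a dict with "image" (400x640x3 uint8, red, green, blue), "fx", "fy", "cx", "cy" (pixels), "xyz" and "rotation" of the camera in the world; the wrist camera has in their place "hand_eye" (4x4, takes a point from camera to tool coordinates, whose origin is the TCP and whose axes are the flange's). Camera axes: x right, y down, z forward; pixel columns grow to the right and rows downward; lengths in m; the calibration is good to about 2 mm. A picture is of the moment at which its call begins: read the wrist's pose just before it. There is no depth.
- robot.sign_off(): hands the job in; it is judged then, once.
Trained networks look in a picture, given as the dict that the camera call returned (one of the last four; its "shot" number tells which), for a name from the list of things; names that differ only in an ending like _2 or _b are one class to them, and where a whole thing is asked for, a point or a joint stands for the part that bears it (a point fixed in the world has none). Each returns a list of dicts, best first, with "conf" (0 to 1); they miss things now and then, are a little off and sometimes report something else, mostly with a low value. They report only what shows in the picture. A call takes as long as a camera call. They do not tell look-alikes from the thing itself.
- robot.spot_in(picture, query): "point" ([x, y, z] in m, in world coordinates, good to about 4 mm: the middle of the surface that is visible of it).
- robot.masks_of(picture, query): "pixels" (400x640 bool, what is visible of it).
- robot.mark_of(picture, query): "point" ([x, y, z] in m, in world coordinates, good to about 4 mm: a listed point, or the origin of a listed thing).
The state is a dict: "t": time; "joint_pos": joint angles; "dq": joint speeds; "tau": joint torques, N m; "ee_pos": TCP position; "ee_rot": TCP orientation; "contact_force": force on the tool from outside, world axes, zero at the start; "wrist_torque": the same for the moment, N m; "opening": finger opening in m; "grasp_force": force on a finger pad.
Only numpy, scipy, OpenCV 4.12 (cv2) and the standard library are available. Lean on these libraries where they do the work, as an engineer would, in place of code of your own. Each camera call takes 0.05 s, during which the arm holds its last target. There are 200 camera calls.

## Working session

There is one attempt and no reset: what is moved stays moved. The work goes in short steps, Python scripts to look and compute and a shell command to move; the robot and the scene stay as the last step left them, time stands still between calls to the robot, and variables do not carry over. Pictures are saved under pics/ and viewed, at most 14 in all, crops included, and the job is handed in when it is done.

```bash
mkdir -p pics; cat > h.py <<'E'
import numpy as np, cv2
from rig import robot
from scipy.spatial.transform import Rotation as R
def save(p,n): cv2.imwrite('pics/'+n,cv2.cvtColor(p['image'],cv2.COLOR_RGB2BGR))
def cam(p):
    if 'hand_eye' in p:
        s=robot.observe(); T=np.eye(4); T[:3,:3]=R.from_rotvec(s['ee_rot']).as_matrix(); T[:3,3]=s['ee_pos']
        T=T@np.array(p['hand_eye']); return T[:3,3],T[:3,:3]
    r=np.array(p['rotation']); 
    if r.shape!=(3,3): r=R.from_rotvec(r).as_matrix()
    return np.array(p['xyz']),r
def px2z(p,u,v,z):
    c,r=cam(p); d=r@np.array([(u-p['cx'])/p['fx'],(v-p['cy'])/p['fy'],1]); return c+d*(z-c[2])/d[2]
def proj(p,X):
    c,r=cam(p); q=r.T@(np.array(X)-c); return np.array([p['fx']*q[0]/q[2]+p['cx'],p['fy']*q[1]/q[2]+p['cy']])
def to(X,yaw=None):
    "shift in tool axes (cm) to X; twist to bring tool y to world yaw"
    s=robot.observe(); m=R.from_rotvec(s['ee_rot']).as_matrix()
    d=m.T@(np.array(X)-s['ee_pos'])*100
    o=[np.round(d,2)]
    if yaw is not None:
        best=None
        for k in (0,np.pi):
            a=yaw+k; y=np.array([np.cos(a),np.sin(a),0]); z=np.array([0,0,-1.]); x=np.cross(y,z)
            t=R.from_matrix(m.T@np.stack([x,y,z],1)).as_rotvec()
            if best is None or np.linalg.norm(t)<np.linalg.norm(best): best=t
        o.append(np.round(best,3))
    return o
E
python3 - <<'E'
from h import *
s=robot.observe(); print(s)
for n in('top','side'):
    p=robot.get_image(n); save(p,n+'0.png'); print(n,p['fx'],p['cx'],p['cy'],p['xyz'],np.round(p['rotation'],3).tolist())
    for q in ('cup1','speaker1','post','tray','bin','rail','rail_mid','headband','headband_crown','drive','mouse','jar'):
        for f in ('mark_of',):
            print(q,[(round(d['conf'],2),np.round(d['point'],3).tolist(),np.round(proj(p,d['point'])).tolist()) for d in getattr(robot,f)(p,q)])
E
```

```text
{'t': 0.0, 'joint_pos': array([ 1.43356281e+00,  2.55727895e-01,  1.06995806e-01, -4.80263248e-04,
       -1.42390286e+00, -2.84611911e-01]), 'dq': array([ 0.00144022, -0.00077046,  0.00049998,  0.00056709, -0.00012544,
       -0.00048692]), 'tau': array([ 2.15136347e-04, -3.86631310e+01,  2.37932539e+01,  5.36500946e+00,
       -6.23854750e-03, -4.93679551e-07]), 'ee_pos': array([0.22491432, 0.50131561, 0.20980161]), 'ee_rot': array([ 3.07011867e+00, -6.57448272e-01, -5.31199964e-04]), 'contact_force': array([0.60569044, 0.01752663, 0.07705328]), 'wrist_torque': array([ 0.05491405, -0.01374031, -0.03101083]), 'grasp_force': 0.0, 'opening': 0.08549553422029414}
top 405.3577179505738 321.06900340622985 208.1877743432889 [0.51652438 0.03584159 1.22135351] [2.251, -2.189, 0.068]
cup1 [(0.79, [0.617, 0.032, -0.003], [310.0, 187.0]), (0.49, [0.558, 0.113, 0.0], [283.0, 206.0]), (0.42, [0.62, 0.19, 0.002], [258.0, 184.0]), (0.2, [0.576, -0.101, -0.002], [354.0, 202.0])]
speaker1 [(0.72, [0.556, 0.112, -0.0], [283.0, 206.0]), (0.53, [0.728, 0.205, -0.002], [254.0, 148.0]), (0.5, [0.617, 0.1
[... 1368 characters left out ...]
[264.0, 258.0]), (0.44, [0.406, 0.367, 0.149], [182.0, 156.0])]
tray [(0.88, [0.442, -0.354, 0.001], [376.0, 351.0])]
bin [(0.75, [0.617, 0.19, 0.005], [282.0, 196.0]), (0.57, [0.408, -0.152, 0.001], [304.0, 303.0]), (0.56, [0.577, -0.104, 0.0], [341.0, 258.0])]
rail []
rail_mid [(0.58, [0.405, 0.368, 0.15], [182.0, 155.0])]
headband [(0.69, [0.605, 0.331, -0.002], [251.0, 178.0]), (0.35, [0.555, 0.117, 0.003], [281.0, 218.0])]
headband_crown [(0.8, [0.6, 0.326, 0.112], [249.0, 148.0])]
drive [(0.79, [0.407, -0.15, -0.003], [303.0, 303.0])]
mouse [(0.91, [0.764, 0.068, -0.002], [345.0, 198.0]), (0.48, [0.603, 0.329, -0.0], [251.0, 178.0])]
jar [(0.63, [0.366, 0.174, -0.002], [214.0, 238.0])]
```

View pics/top0.png

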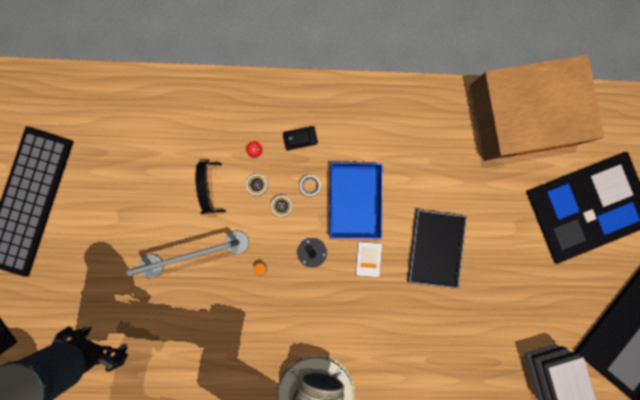

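View pics/side0.png

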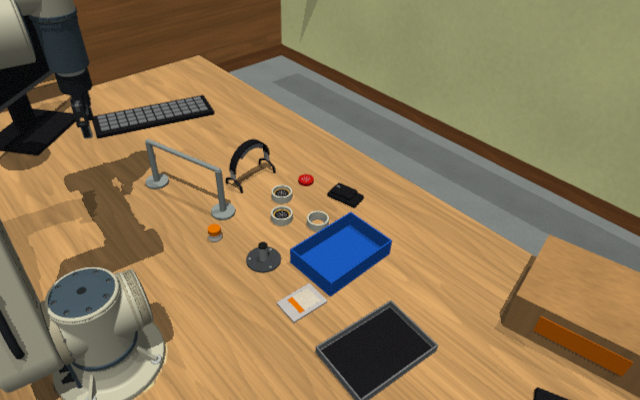

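The top view shows cups at px (257,184), (281,205) and (310,185). The last looks empty. The red look-alike is at (254,149), the post at (312,252), the bin at (355,200), the tray at (437,247), the headband at (208,187), and the rail runs from (150,265) to (238,242). The side view agrees. Next I'll measure yaws and check with one enlarged crop.

```bash
python3 - <<'E'
from h import *
ps=[robot.get_image('top'),robot.get_image('side')]
c=ps[0]['image'][125:285,110:350]; cv2.imwrite('pics/crop1.png',cv2.cvtColor(cv2.resize(c,None,fx=3.3,fy=3.3,interpolation=cv2.INTER_CUBIC),cv2.COLOR_RGB2BGR))
for q,z in(('tray',.022),('bin',.05)):
  for p in ps:
    M=robot.masks_of(p,q)
    if not M: continue
    m=M[0]['pixels']; v,u=np.nonzero(m)
    P=np.array([px2z(p,a,b,z)[:2] for a,b in zip(u,v)],np.float32)
    r=cv2.minAreaRect(P); print(q,M[0]['conf'],np.round(r[0],3),np.round(r[1],3),r[2])
for p in ps:
    for q in('rail_mid','headband_crown','headband','post','cup1','speaker1'):
        print(q,[(round(d['conf'],2),np.round(d['point'],3).tolist()) for d in robot.mark_of(p,q)])
    for q in ('rail','headband'):
        for d in robot.masks_of(p,q)[:2]:
            v,u=np.nonzero(d['pixels']); print(q,d['conf'],u.min(),u.max(),v.min(),v.max(),len(u), cv2.minAreaRect(np.stack([u,v],1).astype(np.float32)))
p=ps[0]
# rail feet -> yaw ; headband forks
a,b=px2z(p,238,242,.15),px2z(p,131,271,.15); print('bar',a,b,np.degrees(np.arctan2(*(b-a)[[1,0]])))
print(to([.557,.114,.25],0))
E
```

```text
tray 0.62 [ 0.441 -0.351] [0.156 0.219] 84.15258026123047
tray 0.78 [ 0.437 -0.356] [0.158 0.228] 84.30365753173828
bin 0.68 [ 0.577 -0.1  ] [0.218 0.154] 1.3218876123428345
bin 0.72 [ 0.562 -0.116] [0.252 0.179] 1.0964792966842651
rail_mid [(0.8, [0.407, 0.37, 0.152]), (0.22, [0.554, 0.118, 0.002])]
headband_crown [(0.65, [0.602, 0.331, 0.11]), (0.43, [0.613, 0.192, 0.003])]
headband [(0.68, [0.601, 0.331, 0.001])]
post [(0.61, [0.422, 0.023, 0.0])]
cup1 [(0.76, [0.62, 0.03, -0.003]), (0.65, [0.759, 0.067, -0.002]), (0.51, [0.557, 0.115, -0.002]), (0.44, [0.618, 0.193, -0.003])]
speaker1 [(0.75, [0.552, 0.115, 0.004]), (0.73, [0.728, 0.206, 0.0]), (0.72, [0.614, 0.192, 0.003])]
rail 0.71 127 248 231 277 1360 ((187.4518585205078, 256.327392578125), (23.766305923461914, 125.95470428466797), 74.40718841552734)
headband 0.79 195 219 161 213 587 ((206.58441162109375, 187.0337371826172), (23.84566879272461, 52.115867614746094), 1.2188752889633179)
rail_mid [(0.63, [0.408, 0.369, 0.146])]
headband_crown [(0.68, [0.602, 0.326, 0.113])]
headband [(0.73, [0.603, 0.33, -0.002])]
post [(0.91, [0.424, 0.024, 0.005])]
cup1 [(0.81, [0.621, 0.036, -0.001]), (0.75, [0.615, 0.189, -0.0]), (0.49, [0.556, 0.117, -0.0])]
speaker1 [(0.66, [0.615, 0.193, 0.007]), (0.56, [0.726, 0.203, -0.001]), (0.42, [0.557, 0.118, 0.002])]
rail 0.92 146 235 140 218 1496 ((189.09991455078125, 179.62681579589844), (110.24413299560547, 47.05093765258789), 24.120981216430664)
rail 0.48 328 363 183 205 498 ((345.8938293457031, 193.633544921875), (33.93184280395508, 16.965919494628906), 24.443954467773438)
headband 0.71 227 275 139 190 570 ((246.93284606933594, 163.57113647460938), (40.41317367553711, 50.032798767089844), 59.30027770996094)
bar [0.45385346 0.21789698 0.15      ] [0.37168747 0.49128794 0.15      ] 106.72782949371046
[array([46.15, 21.79, -3.93]), array([-0.   ,  0.   ,  1.149])]
```

View pics/crop1.png

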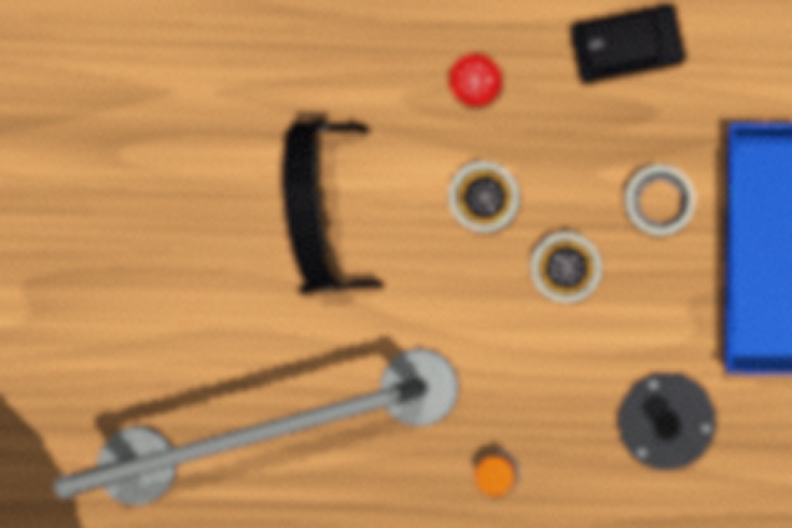

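The crop confirms it: the cups at (485,197) and (566,266) hold brass-rimmed black speakers, the cup at (659,200) is an empty ring, and the red disc at (475,80) is the look-alike to leave alone. I'm moving above cup B (0.556, 0.115).

```bash
python3 -m creep '[{"twist":[0,0,-0.14],"xyz":[5.4,2.5,-2],"jaw":8.5},{"twist":[0,0,-0.28],"xyz":[10.8,5.1,-4],"jaw":8.5},{"twist":[0,0,-0.42],"xyz":[16.2,7.6,-4],"jaw":8.5},{"twist":[0,0,-0.42],"xyz":[21.6,10.2,-4],"jaw":8.5},{"twist":[0,0,-0.42],"xyz":[27,12.7,-4],"jaw":8.5}]' 60
python3 - <<'E'
from h import *
print(to([.556,.115,.25],np.pi/2))
E
```

```text
t: 3.02
ee_pos: [0.4204, 0.2738, 0.251]
ee_rot: [-3.141, 0.002, -0.001]
contact_force: [0.9, 1.0, -0.4]
opening: 0.0849
grasp_force: 0.0
[array([13.58, 15.86,  0.1 ]), array([-0.001, -0.001, -0.001])]
```

```bash
python3 -m creep '[{"twist":[0,0,0],"xyz":[4.5,5.3,0],"jaw":8.5},{"twist":[0,0,0],"xyz":[9,10.6,0],"jaw":8.5},{"twist":[0,0,0],"xyz":[13.6,15.9,0.1],"jaw":8.5},{"twist":[0,0,0],"xyz":[13.6,15.9,0.1],"jaw":8.5},{"twist":[0,0,0],"xyz":[13.6,15.9,0.1],"jaw":8.5}]'
python3 - <<'E'
from h import *
s=robot.observe();print(s['t'],s['ee_pos'])
p=robot.get_image('wrist');save(p,'w1.png'); print(np.round(p['hand_eye'],3).tolist(),p['fx'])
for q in('cup1','speaker1','post','jar'):
    print(q,[(round(d['conf'],2),np.round(d['point'],3).tolist(),np.round(proj(p,d['point'])).tolist()) for d in robot.mark_of(p,q)])
E
```

```text
t: 3.65
ee_pos: [0.5558, 0.1147, 0.249]
ee_rot: [3.141, -0.007, -0.002]
contact_force: [-0.3, -0.7, -1.0]
opening: 0.085
grasp_force: 0.0
3.65 [0.55584554 0.11473128 0.24902182]
[[-0.0, -0.947, -0.321, 0.082], [1.0, -0.0, 0.0, -0.0], [-0.0, -0.321, 0.947, -0.164], [0.0, 0.0, 0.0, 1.0]] 304.3383172223749
cup1 [(0.86, [0.619, 0.038, 0.0], [385.0, 115.0]), (0.39, [0.58, -0.1, 0.0], [486.0, 145.0])]
speaker1 [(0.9, [0.621, 0.2, 0.003], [261.0, 114.0]), (0.75, [0.557, 0.113, 0.003], [328.0, 163.0]), (0.6, [0.727, 0.201, 0.004], [253.0, 20.0])]
post [(0.74, [0.423, 0.026, 0.001], [385.0, 251.0])]
jar []
```

View pics/w1.png

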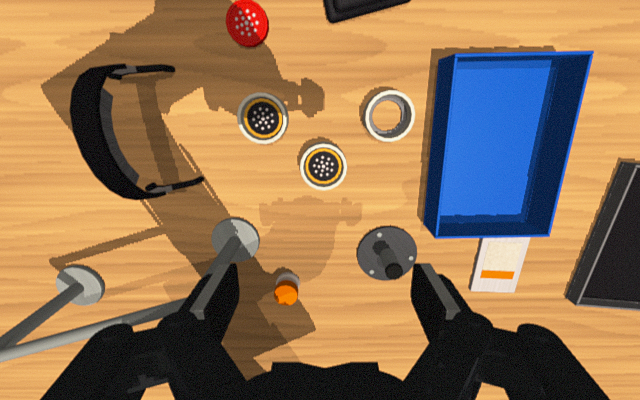

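The wrist view shows cup B's rim centred at (323,166), A at (263,118), the empty cup C at (389,116), and the post flange at (387,252) with its cap near (396,271).

```bash
python3 - <<'E'
from h import *
p=robot.get_image('wrist')
for n,u,v,z in(('B',323,166,.024),('A',263,118,.024),('C',389,116,.024),('flange',387,252,.006),('cap',396,271,.056)): print(n,px2z(p,u,v,z))
g=cv2.cvtColor(p['image'],cv2.COLOR_RGB2HSV); m=((g[...,2]>170)&(g[...,1]<45)).astype(np.uint8)
n,l,st,c=cv2.connectedComponentsWithStats(m)
for i in range(1,n):
    if st[i,4]>150:
        v,u=np.nonzero(l==i); e=cv2.fitEllipse(cv2.convexHull(np.stack([u,v],1))); print(st[i],np.round(e[0]),px2z(p,*e[0],.024))
E
```

```text
B [0.55682952 0.11905706 0.024     ]
A [0.61683851 0.19293674 0.024     ]
C [0.61913739 0.03767713 0.024     ]
flange [0.42299242 0.02384544 0.006     ]
cap [0.42080116 0.0213631  0.056     ]
[368  90  49  51 443] [392. 115.] [0.62018899 0.03380426 0.024     ]
[242 116  47  26 194] [265. 120.] [0.6141     0.19095049 0.024     ]
[302 143  47  46 373] [325. 166.] [0.55747006 0.1160404  0.024     ]
[232 219  27  26 382] [245. 231.] [0.46484993 0.22773988 0.024     ]
[ 472  237   60   56 1852] [500. 264.] [ 0.41286374 -0.13740823  0.024     ]
[ 66 266  36  29 464] [ 82. 280.] [0.38638099 0.47584699 0.024     ]
[  0 328 102  31 322] [ 50. 343.] [0.27019578 0.55551647 0.024     ]
```

```bash
python3 -m creep '[{"twist":[0,0,0],"xyz":[0.1,-0.15,5],"jaw":8.5},{"twist":[0,0,0],"xyz":[0.1,-0.15,10],"jaw":8.5},{"twist":[0,0,0],"xyz":[0.1,-0.15,15],"jaw":8.5},{"twist":[0,0,0],"xyz":[0.1,-0.15,19],"jaw":8.5},{"twist":[0,0,0],"xyz":[0.1,-0.15,20.5],"jaw":8.5}]'
python3 -m creep '[{"twist":[0,0,0],"xyz":[0,0,1.5],"jaw":8.5},{"twist":[0,0,0],"xyz":[0,0,3],"jaw":8.5},{"twist":[0,0,0],"xyz":[0,0,3.8],"jaw":8.5},{"twist":[0,0,0],"xyz":[0,0,3.8],"jaw":8.5}]'
```

```text
t: 4.58
ee_pos: [0.5545, 0.1176, 0.0427]
ee_rot: [3.14, -0.001, -0.005]
contact_force: [-0.0, -0.0, 0.1]
opening: 0.0852
grasp_force: 0.0
t: 5.08
ee_pos: [0.5561, 0.1176, 0.0065]
ee_rot: [3.141, -0.003, -0.001]
contact_force: [-0.8, -0.9, -0.2]
opening: 0.085
grasp_force: 0.0
```

```bash
python3 - <<'E'
from h import *
s=robot.observe();print(s['ee_pos'],s['contact_force'])
p=robot.get_image('wrist');save(p,'w2.png')
E
```

```text
[0.55611672 0.1175727  0.00645715] [-0.844636   -0.85046254 -0.23619246]
```

View pics/w2.png

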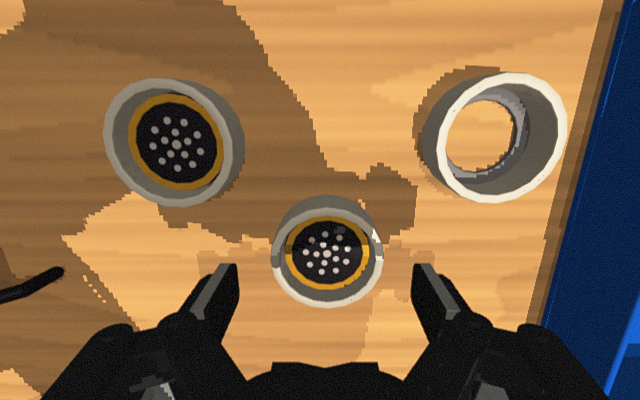

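The cup rim (327,250) sits centred between the fingertips at (235,268) and (415,268), and its speaker is inside. I'll go down 4 mm and grip.

```bash
python3 -m creep '[{"twist":[0,0,0],"xyz":[0.1,0.1,0.4],"jaw":8.5},{"twist":[0,0,0],"xyz":[0.1,0.1,0.4],"jaw":6},{"twist":[0,0,0],"xyz":[0.1,0.1,0.4],"jaw":5.8},{"twist":[0,0,0],"xyz":[0.1,0.1,0.4],"jaw":5.8},{"twist":[0,0,0],"xyz":[0.1,0.1,0.4],"jaw":5.8}]' 45
python3 -m creep '[{"twist":[0,0,0],"xyz":[0,0,0],"jaw":5.8},{"twist":[0,0,0],"xyz":[0,0,0],"jaw":5.8},{"twist":[0,0,0],"xyz":[0,0,-1],"jaw":5.8},{"twist":[0,0,0],"xyz":[0,0,-1],"jaw":5.8}]'
```

```text
t: 5.75
ee_pos: [0.5572, 0.1167, 0.0028]
ee_rot: [-3.142, 0.003, -0.0]
contact_force: [0.9, -0.3, -0.3]
opening: 0.0578
grasp_force: 0.0
t: 6.25
ee_pos: [0.5581, 0.117, 0.014]
ee_rot: [-3.141, 0.002, -0.004]
contact_force: [0.3, -0.3, -0.1]
opening: 0.0581
grasp_force: 0.0
```

```bash
python3 - <<'E'
from h import *
p=robot.get_image('wrist');save(p,'w3.png');s=robot.observe();print(s['opening'])
for z in (.004,.015,.024):
  print(z,[np.round(px2z(p,u,v,z),3) for u,v in((237,265),(413,265))])
print(proj(p,s['ee_pos']))
E
```

```text
0.05814235871345394
0.004 [array([0.54 , 0.173, 0.004]), array([0.54 , 0.06 , 0.004])]
0.015 [array([0.546, 0.17 , 0.015]), array([0.546, 0.064, 0.015])]
0.024 [array([0.551, 0.167, 0.024]), array([0.551, 0.067, 0.024])]
[324.568988   246.22416706]
```

View pics/w3.png

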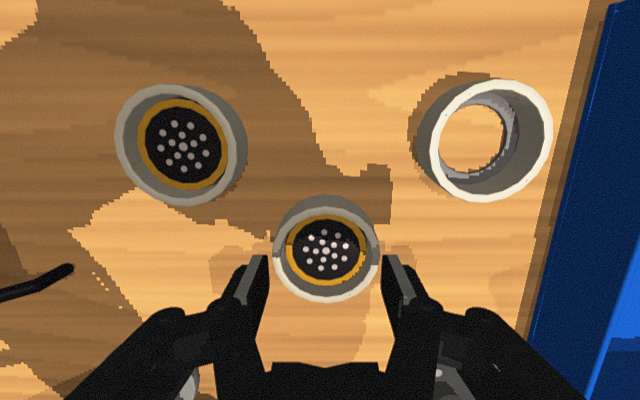

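The fingers at (267,260) and (383,260) are still a few pixels clear of the cup, so the nominal opening must not match the gap at this height. I'll go back down and close further.

```bash
python3 -m creep '[{"twist":[0,0,0],"xyz":[-0.1,0,1.1],"jaw":5.8},{"twist":[0,0,0],"xyz":[-0.1,0,1.1],"jaw":5.5},{"twist":[0,0,0],"xyz":[-0.1,0,1.1],"jaw":5},{"twist":[0,0,0],"xyz":[-0.1,0,1.1],"jaw":4.5},{"twist":[0,0,0],"xyz":[-0.1,0,1.1],"jaw":4.5}]' 45
python3 -m creep '[{"twist":[0,0,0],"xyz":[0,0,0],"jaw":4.5},{"twist":[0,0,0],"xyz":[0,0,0],"jaw":4.5},{"twist":[0,0,0],"xyz":[0,0,0],"jaw":4.5}]'
python3 - <<'E'
from h import *
p=robot.get_image('wrist');save(p,'w4.png');s=robot.observe();print(s['opening'],s['grasp_force'],s['ee_pos'])
E
```

```text
t: 6.92
ee_pos: [0.5563, 0.1167, 0.0018]
ee_rot: [-3.141, 0.003, -0.0]
contact_force: [0.1, 1.0, 0.5]
opening: 0.0451
grasp_force: 0.0
t: 7.3
ee_pos: [0.5562, 0.1166, 0.0017]
ee_rot: [-3.142, 0.003, -0.0]
contact_force: [-0.7, -0.8, -1.0]
opening: 0.0447
grasp_force: 0.0
0.04483503975234334 0.0 [0.55622445 0.11666021 0.00170615]
```

View pics/w4.png

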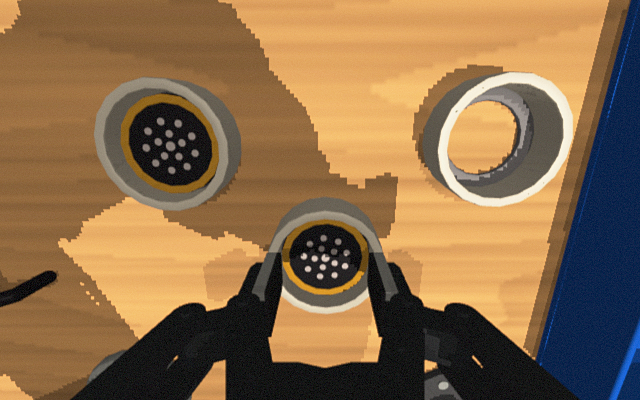

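The closed fingers cover the cup rim and met no resistance at 45 mm. So the tips are above the rim and sit farther back than the TCP value suggests. I'll reopen and lower in small steps, watching the force.

```bash
python3 -m creep '[{"twist":[0,0,0],"xyz":[0.1,0,0],"jaw":6},{"twist":[0,0,0],"xyz":[0.1,0,0],"jaw":7.5},{"twist":[0,0,0],"xyz":[0.1,0,0],"jaw":7.5},{"twist":[0,0,0],"xyz":[0.1,0,0.2],"jaw":7.5},{"twist":[0,0,0],"xyz":[0.1,0,0.2],"jaw":7.5}]' 45
python3 -m creep '[{"twist":[0,0,0],"xyz":[0,0,0.2],"jaw":7.5},{"twist":[0,0,0],"xyz":[0,0,0.2],"jaw":7.5}]'
python3 -m creep '[{"twist":[0,0,0],"xyz":[0,0,0.2],"jaw":7.5},{"twist":[0,0,0],"xyz":[0,0,0.2],"jaw":7.5}]'
```

```text
t: 7.98
ee_pos: [0.557, 0.1166, -0.0006]
ee_rot: [3.141, -0.003, -0.001]
contact_force: [-0.1, 0.0, 0.3]
opening: 0.0752
grasp_force: 0.0
t: 8.22
ee_pos: [0.5571, 0.1166, -0.0025]
ee_rot: [3.141, -0.003, -0.001]
contact_force: [0.5, 0.1, 0.6]
opening: 0.0751
grasp_force: 0.0
t: 8.48
ee_pos: [0.5571, 0.1166, -0.0045]
ee_rot: [3.141, -0.003, -0.0]
contact_force: [-0.3, 0.5, 0.6]
opening: 0.075
grasp_force: 0.0
```

```bash
python3 -m creep '[{"twist":[0,0,0],"xyz":[0,0,0.3],"jaw":7.5},{"twist":[0,0,0],"xyz":[0,0,0.3],"jaw":7.5}]' |grep -E 'pos|contact'
python3 -m creep '[{"twist":[0,0,0],"xyz":[0,0,0.3],"jaw":7.5},{"twist":[0,0,0],"xyz":[0,0,0.3],"jaw":7.5}]' |grep -E 'pos|contact'
python3 -m creep '[{"twist":[0,0,0],"xyz":[0,0,0.3],"jaw":7.5},{"twist":[0,0,0],"xyz":[0,0,0.3],"jaw":7.5}]'|grep -E 'pos|contact'
python3 -m creep '[{"twist":[0,0,0],"xyz":[0,0,0.3],"jaw":7.5},{"twist":[0,0,0],"xyz":[0,0,0.3],"jaw":7.5}]'|grep -E 'pos|contact'
python3 - <<'E'
from h import *
p=robot.get_image('side');c=p['image'][150:270,200:360]; cv2.imwrite('pics/s1.png',cv2.cvtColor(cv2.resize(c,None,fx=5,fy=5,interpolation=cv2.INTER_CUBIC),cv2.COLOR_RGB2BGR))
print(proj(p,robot.observe()['ee_pos']), proj(p,[.557,.1166,.0]))
E
```

```text
ee_pos: [0.557, 0.1166, -0.0076]
contact_force: [0.0, -0.1, -0.7]
ee_pos: [0.557, 0.1166, -0.0106]
contact_force: [0.1, 0.1, 0.1]
ee_pos: [0.557, 0.1166, -0.0136]
contact_force: [0.5, 1.2, -0.7]
ee_pos: [0.557, 0.1166, -0.0166]
contact_force: [-0.4, 0.5, 0.2]
[282.0143642  222.52014592] [281.89568771 218.2475013 ]
```

View pics/s1.png

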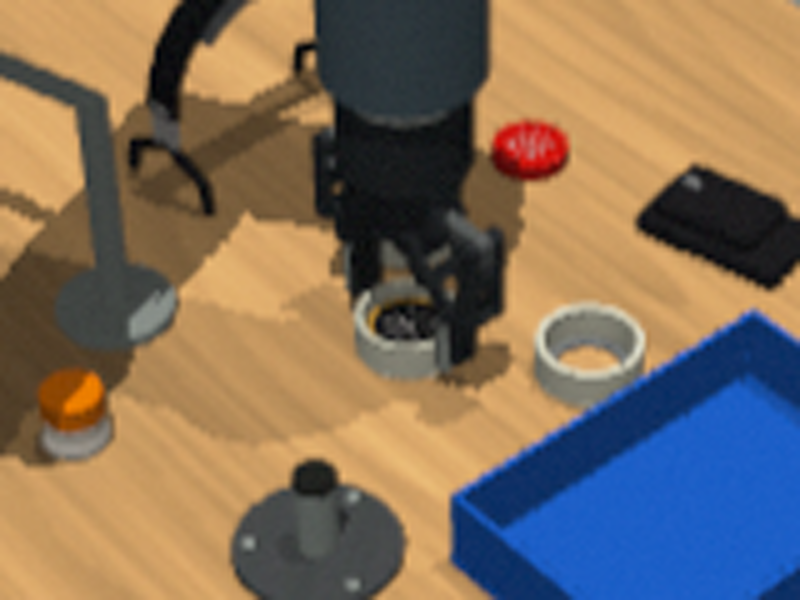

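The side crop shows the fingers straddling cup B at (405,330), with the near tip about level with the middle of its wall. I'm closing now.

```bash
python3 -m creep '[{"twist":[0,0,0],"xyz":[0,0,0],"jaw":6.4},{"twist":[0,0,0],"xyz":[0,0,0],"jaw":5.8},{"twist":[0,0,0],"xyz":[0,0,0],"jaw":5.5},{"twist":[0,0,0],"xyz":[0,0,0],"jaw":5.5},{"twist":[0,0,0],"xyz":[0,0,0],"jaw":5.5}]' 45
```

```text
t: 10.15
ee_pos: [0.5576, 0.1168, -0.0159]
ee_rot: [-3.141, 0.003, -0.001]
contact_force: [-1.1, 0.5, 5.1]
opening: 0.0589
grasp_force: 49.8
```

Gripped (50 N). Next I lift and check, then carry to above the post at (0.422, 0.0235).

```bash
python3 -m creep '[{"twist":[0,0,0],"xyz":[0,0,-1],"jaw":5.5},{"twist":[0,0,0],"xyz":[0,0,-3],"jaw":5.5},{"twist":[0,0,0],"xyz":[0,0,-6],"jaw":5.5},{"twist":[0,0,0],"xyz":[0,0,-9],"jaw":5.5},{"twist":[0,0,0],"xyz":[0,0,-10],"jaw":5.5}]'
python3 -m creep '[{"twist":[0,0,0],"xyz":[-2,1.5,0],"jaw":5.5},{"twist":[0,0,0],"xyz":[-5.5,4,0],"jaw":5.5},{"twist":[0,0,0],"xyz":[-9,6.5,0],"jaw":5.5},{"twist":[0,0,0],"xyz":[-12.5,8.6,0],"jaw":5.5},{"twist":[0,0,0],"xyz":[-13.6,9.3,0],"jaw":5.5}]'
python3 -m creep '[{"twist":[0,0,0],"xyz":[0,0,0],"jaw":5.5},{"twist":[0,0,0],"xyz":[0,0,0],"jaw":5.5}]'
python3 - <<'E'
from h import *
p=robot.get_image('wrist');save(p,'w5.png')
E
```

```text
t: 10.78
ee_pos: [0.558, 0.117, 0.0856]
ee_rot: [-3.14, 0.003, -0.004]
contact_force: [-0.3, 0.5, -0.9]
opening: 0.0592
grasp_force: 49.2
t: 11.4
ee_pos: [0.4184, 0.0227, 0.0829]
ee_rot: [3.141, -0.004, -0.003]
contact_force: [0.1, -0.0, -1.4]
opening: 0.0592
grasp_force: 49.2
t: 11.65
ee_pos: [0.4219, 0.0244, 0.0836]
ee_rot: [-3.142, 0.002, -0.0]
contact_force: [-0.3, 0.1, -1.1]
opening: 0.0594
grasp_force: 49.2
```

View pics/w5.png

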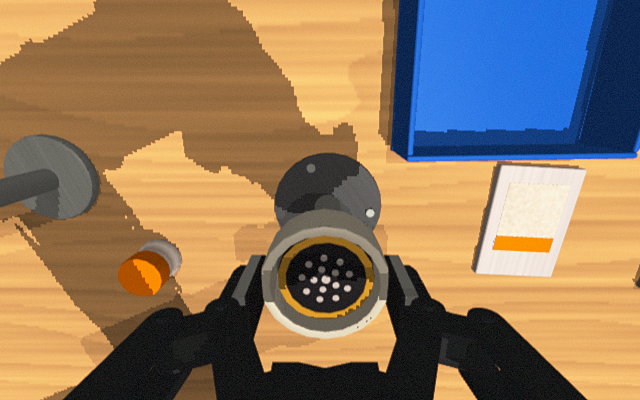

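The cup is level and centred in the fingers (rim around (326,281)) with the flange below at (329,195). I'll lower it over the post.

```bash
python3 -m creep '[{"twist":[0,0,0],"xyz":[0,0,1.5],"jaw":5.5},{"twist":[0,0,0],"xyz":[0,0,3],"jaw":5.5},{"twist":[0,0,0],"xyz":[0,0,4],"jaw":5.5},{"twist":[0,0,0],"xyz":[0,0,5],"jaw":5.5},{"twist":[0,0,0],"xyz":[0,0,5],"jaw":5.5}]'
python3 -m creep '[{"twist":[0,0,0],"xyz":[0,0,1],"jaw":5.5},{"twist":[0,0,0],"xyz":[0,0,2],"jaw":5.5},{"twist":[0,0,0],"xyz":[0,0,3],"jaw":5.5},{"twist":[0,0,0],"xyz":[0,0,3.6],"jaw":5.5},{"twist":[0,0,0],"xyz":[0,0,3.6],"jaw":5.5}]'
python3 -m creep '[{"twist":[0,0,0],"xyz":[0,0,0.2],"jaw":5.5},{"twist":[0,0,0],"xyz":[0,0,0.4],"jaw":5.5},{"twist":[0,0,0],"xyz":[0,0,0.4],"jaw":5.5}]'
```

```text
t: 12.32
ee_pos: [0.4208, 0.0238, 0.0331]
ee_rot: [3.141, -0.003, -0.002]
contact_force: [0.1, 0.2, -1.2]
opening: 0.0595
grasp_force: 49.2
t: 12.95
ee_pos: [0.4207, 0.0237, -0.0028]
ee_rot: [3.141, -0.003, -0.002]
contact_force: [-0.2, 0.1, -0.2]
opening: 0.0593
grasp_force: 49.2
t: 13.32
ee_pos: [0.421, 0.0239, -0.0063]
ee_rot: [-3.142, 0.003, -0.0]
contact_force: [-0.5, -0.7, -0.1]
opening: 0.0592
grasp_force: 49.2
```

```bash
python3 -m creep '[{"twist":[0,0,0],"xyz":[0,0,0.2],"jaw":5.5},{"twist":[0,0,0],"xyz":[0,0,0.3],"jaw":5.5},{"twist":[0,0,0],"xyz":[0,0,0.3],"jaw":5.5}]'
python3 -m creep '[{"twist":[0,0,0],"xyz":[0,0,0],"jaw":6.2},{"twist":[0,0,0],"xyz":[0,0,-0.1],"jaw":6.8},{"twist":[0,0,0],"xyz":[0,0,-0.1],"jaw":7.4},{"twist":[0,0,0],"xyz":[0,0,-0.1],"jaw":7.4}]'
python3 -m creep '[{"twist":[0,0,0],"xyz":[0,0,-1],"jaw":7.4},{"twist":[0,0,0],"xyz":[0,0,-3],"jaw":7.4},{"twist":[0,0,0],"xyz":[0,0,-4],"jaw":7.4},{"twist":[0,0,0],"xyz":[0,0,-4],"jaw":7.4},{"twist":[0,0,0],"xyz":[0,0,-4],"jaw":7.4}]'
python3 - <<'E'
from h import *
p=robot.get_image('wrist');save(p,'w6.png')
E
```

```text
t: 13.7
ee_pos: [0.421, 0.0239, -0.0094]
ee_rot: [3.142, -0.003, -0.0]
contact_force: [0.0, -0.8, -0.5]
opening: 0.0595
grasp_force: 49.2
t: 14.2
ee_pos: [0.4211, 0.0239, -0.0083]
ee_rot: [-3.142, 0.003, -0.0]
contact_force: [0.1, -0.7, -0.5]
opening: 0.0737
grasp_force: 0.0
t: 14.82
ee_pos: [0.4206, 0.0238, 0.0313]
ee_rot: [3.141, -0.003, -0.001]
contact_force: [-0.8, -0.3, 0.1]
opening: 0.074
grasp_force: 0.0
```

View pics/w6.png

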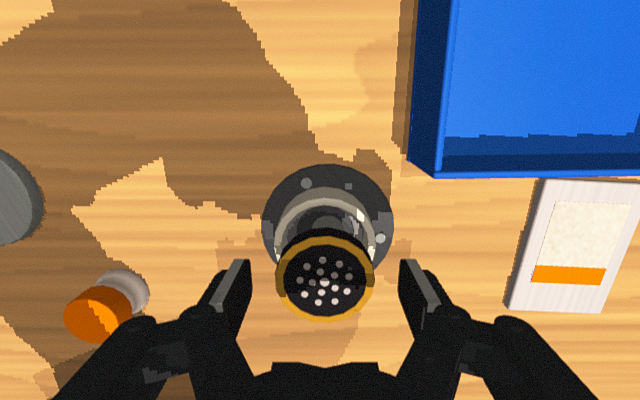

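The speaker rests on the post at (325,277) and the cup lies on the flange below. I'll raise to speaker height and grip it.

```bash
python3 -m creep '[{"twist":[0,0,0],"xyz":[0,0,-1.3],"jaw":7},{"twist":[0,0,0],"xyz":[0,0,-1.3],"jaw":6},{"twist":[0,0,0],"xyz":[0,0,-1.3],"jaw":5},{"twist":[0,0,0],"xyz":[0,0,-1.3],"jaw":4.2},{"twist":[0,0,0],"xyz":[0,0,-1.3],"jaw":4.2}]' 35
python3 -m creep '[{"twist":[0,0,0],"xyz":[0,0,0],"jaw":4.2},{"twist":[0,0,0],"xyz":[0,0,0],"jaw":4.2}]'
```

```text
t: 15.5
ee_pos: [0.421, 0.0238, 0.0447]
ee_rot: [3.141, -0.003, -0.0]
contact_force: [-0.7, -0.3, 1.9]
opening: 0.042
grasp_force: 1.0
t: 15.75
ee_pos: [0.421, 0.0238, 0.0447]
ee_rot: [3.141, -0.003, -0.0]
contact_force: [0.2, -0.4, 2.4]
opening: 0.0419
grasp_force: 1.0
```

Only 1 N on the pads and 2.4 N upward: the tips are skimming the top of the speaker. I'll open, go 9 mm lower and close again.

```bash
python3 -m creep '[{"twist":[0,0,0],"xyz":[0,0,-0.2],"jaw":5},{"twist":[0,0,0],"xyz":[0,0,-0.2],"jaw":6},{"twist":[0,0,0],"xyz":[0,0,-0.2],"jaw":7},{"twist":[0,0,0],"xyz":[0,0,0.9],"jaw":7},{"twist":[0,0,0],"xyz":[0,0,0.9],"jaw":7}]' 35
python3 -m creep '[{"twist":[0,0,0],"xyz":[0,0,0],"jaw":6},{"twist":[0,0,0],"xyz":[0,0,0],"jaw":5},{"twist":[0,0,0],"xyz":[0,0,0],"jaw":4.2},{"twist":[0,0,0],"xyz":[0,0,0],"jaw":4.2},{"twist":[0,0,0],"xyz":[0,0,0],"jaw":4.2}]'
```

```text
t: 16.38
ee_pos: [0.42, 0.0236, 0.0345]
ee_rot: [3.141, -0.003, -0.004]
contact_force: [-0.2, 0.6, 0.6]
opening: 0.07
grasp_force: 0.0
t: 17.0
ee_pos: [0.4214, 0.0239, 0.0362]
ee_rot: [-3.142, 0.002, -0.001]
contact_force: [-1.0, 0.1, 5.3]
opening: 0.0473
grasp_force: 35.7
```

Gripped (47 mm opening, 36 N). I'll lift it, then carry to tray slot P1 (0.406, -0.348).

```bash
python3 -m creep '[{"twist":[0,0,0],"xyz":[0,0,-0.6],"jaw":4.2},{"twist":[0,0,0],"xyz":[0,0,-2],"jaw":4.2},{"twist":[0,0,0],"xyz":[0,0,-4],"jaw":4.2},{"twist":[0,0,0],"xyz":[0,0,-6],"jaw":4.2},{"twist":[0,0,0],"xyz":[-0.2,1,-7],"jaw":4.2}]'
python3 -m creep '[{"twist":[0,0,0],"xyz":[-0.3,3,0],"jaw":4.2},{"twist":[0,0,0],"xyz":[-0.5,8,0],"jaw":4.2},{"twist":[0,0,0],"xyz":[-0.7,13,0],"jaw":4.2},{"twist":[0,0,0],"xyz":[-0.9,18,0],"jaw":4.2},{"twist":[0,0,0],"xyz":[-1,23,0],"jaw":4.2}]'
python3 -m creep '[{"twist":[0,0,0],"xyz":[-0.2,5,0],"jaw":4.2},{"twist":[0,0,0],"xyz":[-0.3,10,0],"jaw":4.2},{"twist":[0,0,0],"xyz":[-0.4,13.2,0],"jaw":4.2},{"twist":[0,0,0],"xyz":[-0.4,13.2,0],"jaw":4.2},{"twist":[0,0,0],"xyz":[-0.4,13.2,0],"jaw":4.2}]'
python3 - <<'E'
from h import *
print(to([.4057,-.3483,-.0145],np.pi/2))
p=robot.get_image('wrist')
print([(round(d['conf'],2),np.round(d['point'],3)) for d in robot.mark_of(p,'tray')])
E
```

```text
t: 17.62
ee_pos: [0.4194, 0.014, 0.1066]
ee_rot: [-3.141, 0.001, -0.002]
contact_force: [0.7, -0.8, -0.6]
opening: 0.0471
grasp_force: 36.0
t: 18.25
ee_pos: [0.4076, -0.218, 0.1054]
ee_rot: [-3.141, 0.003, 0.001]
contact_force: [1.2, -0.4, 0.4]
opening: 0.0469
grasp_force: 36.1
t: 18.88
ee_pos: [0.4036, -0.3478, 0.1052]
ee_rot: [-3.141, 0.004, 0.001]
contact_force: [0.2, -0.2, -0.3]
opening: 0.0474
grasp_force: 36.1
[array([ 0.22,  0.06, 11.97]), array([-0.001,  0.001, -0.002])]
[(0.61, array([ 0.443, -0.351, -0.002])), (0.6, array([ 0.403, -0.146,  0.004]))]
```

```bash
python3 -m creep '[{"twist":[0,0,0],"xyz":[0.2,0,3],"jaw":4.2},{"twist":[0,0,0],"xyz":[0.2,0,6],"jaw":4.2},{"twist":[0,0,0],"xyz":[0.2,0,9],"jaw":4.2},{"twist":[0,0,0],"xyz":[0.2,0,11],"jaw":4.2},{"twist":[0,0,0],"xyz":[0.2,0,11.2],"jaw":4.2}]'
python3 -m creep '[{"twist":[0,0,0],"xyz":[0,0,0.3],"jaw":4.2},{"twist":[0,0,0],"xyz":[0,0,0.6],"jaw":4.2},{"twist":[0,0,0],"xyz":[0,0,0.6],"jaw":4.2}]'
python3 -m creep '[{"twist":[0,0,0],"xyz":[0,0,0.1],"jaw":4.2},{"twist":[0,0,0],"xyz":[0,0,0.1],"jaw":4.2}]'
```

```text
t: 19.6
ee_pos: [0.4055, -0.3468, -0.0074]
ee_rot: [-3.14, 0.001, 0.004]
contact_force: [0.7, -0.1, -0.2]
opening: 0.0472
grasp_force: 36.1
t: 19.98
ee_pos: [0.4066, -0.3481, -0.0119]
ee_rot: [3.141, -0.003, 0.001]
contact_force: [-0.3, -0.4, -0.5]
opening: 0.0471
grasp_force: 36.1
t: 20.23
ee_pos: [0.4064, -0.3481, -0.0132]
ee_rot: [3.142, -0.003, 0.0]
contact_force: [-0.4, 0.3, 0.2]
opening: 0.047
grasp_force: 36.1
```

```bash
python3 -m creep '[{"twist":[0,0,0],"xyz":[0,0,0.1],"jaw":4.2},{"twist":[0,0,0],"xyz":[0,0,0.2],"jaw":4.2},{"twist":[0,0,0],"xyz":[0,0,0.2],"jaw":4.2}]'
python3 -m creep '[{"twist":[0,0,0],"xyz":[0,0,0],"jaw":4.9},{"twist":[0,0,0],"xyz":[0,0,0],"jaw":5.5},{"twist":[0,0,0],"xyz":[0,0,0],"jaw":6},{"twist":[0,0,0],"xyz":[0,0,-4],"jaw":6},{"twist":[0,0,0],"xyz":[0,0,-9],"jaw":6}]'
python3 - <<'E'
from h import *
for n in('wrist','top'):
  p=robot.get_image(n)
  if n=='wrist':save(p,'w7.png')
  for q in('speaker1','cup1','post'):
    print(n,q,[(round(d['conf'],2),np.round(d['point'],3)) for d in robot.mark_of(p,q)])
E
```

```text
t: 20.6
ee_pos: [0.4063, -0.3481, -0.0154]
ee_rot: [-3.142, 0.003, 0.0]
contact_force: [-0.3, -0.6, 0.2]
opening: 0.0471
grasp_force: 36.2
t: 21.22
ee_pos: [0.4054, -0.3476, 0.0748]
ee_rot: [-3.14, 0.003, 0.004]
contact_force: [0.7, -1.2, -0.7]
opening: 0.0601
grasp_force: 0.0
wrist speaker1 [(0.65, array([ 0.406, -0.35 , -0.001]))]
wrist cup1 []
wrist post []
top speaker1 [(0.73, array([ 0.616,  0.19 , -0.   ])), (0.55, array([0.73 , 0.203, 0.002]))]
top cup1 [(0.58, array([ 0.619,  0.031, -0.005])), (0.56, array([ 0.617,  0.193, -0.002])), (0.51, array([0.424, 0.025, 0.006]))]
top post [(0.8, array([ 0.421,  0.022, -0.001]))]
```

View pics/w7.png

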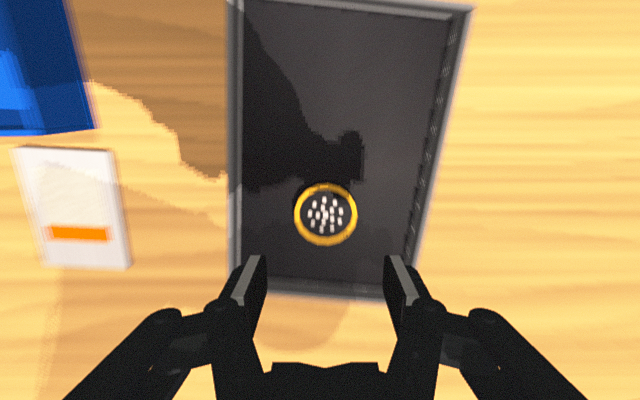

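The first speaker lies flat and face up in the tray at (325,214). I'm going back for the cup shell on the post.

```bash
python3 -m creep '[{"twist":[0,0,0],"xyz":[0.2,-4,-2],"jaw":7.8},{"twist":[0,0,0],"xyz":[0.4,-9,-2],"jaw":7.8},{"twist":[0,0,0],"xyz":[0.6,-14,-2],"jaw":7.8},{"twist":[0,0,0],"xyz":[0.8,-19,-2],"jaw":7.8},{"twist":[0,0,0],"xyz":[1,-24,-2],"jaw":7.8}]' 45
python3 -m creep '[{"twist":[0,0,0],"xyz":[0.2,-5,0],"jaw":7.8},{"twist":[0,0,0],"xyz":[0.5,-10,0],"jaw":7.8},{"twist":[0,0,0],"xyz":[0.7,-13.2,0],"jaw":7.8},{"twist":[0,0,0],"xyz":[0.7,-13.2,0],"jaw":7.8},{"twist":[0,0,0],"xyz":[0.7,-13.2,0],"jaw":7.8}]'
python3 - <<'E'
from h import *
print(to([.4225,.0235,-.0095],np.pi/2))
E
```

```text
t: 22.25
ee_pos: [0.4162, -0.1066, 0.094]
ee_rot: [3.141, -0.003, -0.002]
contact_force: [0.4, 0.2, -0.2]
opening: 0.078
grasp_force: 0.0
t: 22.88
ee_pos: [0.4236, 0.0235, 0.0941]
ee_rot: [3.141, -0.002, -0.002]
contact_force: [-0.4, -0.0, -0.3]
opening: 0.078
grasp_force: 0.0
[array([-0.09, -0.  , 10.36]), array([ 0.001,  0.001, -0.002])]
```

```bash
python3 -m creep '[{"twist":[0,0,0],"xyz":[-0.1,0,3],"jaw":7.8},{"twist":[0,0,0],"xyz":[-0.1,0,6],"jaw":7.8},{"twist":[0,0,0],"xyz":[-0.1,0,9],"jaw":7.8},{"twist":[0,0,0],"xyz":[-0.1,0,10.1],"jaw":7.8},{"twist":[0,0,0],"xyz":[-0.1,0,10.2],"jaw":7.8}]'
python3 -m creep '[{"twist":[0,0,0],"xyz":[0,0,0.1],"jaw":6.8},{"twist":[0,0,0],"xyz":[0,0,0.1],"jaw":5.9},{"twist":[0,0,0],"xyz":[0,0,0.1],"jaw":5.5},{"twist":[0,0,0],"xyz":[0,0,0.1],"jaw":5.5},{"twist":[0,0,0],"xyz":[0,0,0.1],"jaw":5.5}]'
python3 -m creep '[{"twist":[0,0,0],"xyz":[0,0,-2],"jaw":5.5},{"twist":[0,0,0],"xyz":[0,0,-5],"jaw":5.5},{"twist":[0,0,0],"xyz":[0,0,-8],"jaw":5.5},{"twist":[0,0,0],"xyz":[0,0,-11],"jaw":5.5},{"twist":[0,0,0],"xyz":[0,0,-12],"jaw":5.5}]'
python3 - <<'E'
from h import *
print(to([.645,-.099,.1],np.pi/2))
E
```

```text
t: 23.5
ee_pos: [0.4229, 0.0232, -0.0075]
ee_rot: [3.141, -0.004, -0.002]
contact_force: [0.4, -0.0, 0.4]
opening: 0.0779
grasp_force: 0.0
t: 24.12
ee_pos: [0.424, 0.0241, -0.0071]
ee_rot: [-3.141, 0.002, -0.004]
contact_force: [-0.7, -0.3, 4.2]
opening: 0.0594
grasp_force: 47.4
t: 24.75
ee_pos: [0.4242, 0.0244, 0.1139]
ee_rot: [-3.14, 0.002, -0.006]
contact_force: [0.4, -0.2, -1.5]
opening: 0.0588
grasp_force: 49.2
[array([22.1 , 12.3 ,  1.46]), array([-0.002, -0.004, -0.002])]
```

```bash
python3 -m creep '[{"twist":[0,0,0],"xyz":[4,2.2,0],"jaw":5.5},{"twist":[0,0,0],"xyz":[8.6,4.8,0],"jaw":5.5},{"twist":[0,0,0],"xyz":[13.2,7.4,0],"jaw":5.5},{"twist":[0,0,0],"xyz":[17.8,10,0],"jaw":5.5},{"twist":[0,0,0],"xyz":[22.1,12.3,0],"jaw":5.5}]'
python3 -m creep '[{"twist":[0,0,0],"xyz":[0,0,0],"jaw":5.5},{"twist":[0,0,0],"xyz":[0,0,2],"jaw":5.5},{"twist":[0,0,0],"xyz":[0,0,5],"jaw":5.5},{"twist":[0,0,0],"xyz":[0,0,8],"jaw":5.5},{"twist":[0,0,0],"xyz":[0,0,9.5],"jaw":5.5}]'
```

```text
t: 25.38
ee_pos: [0.6448, -0.1005, 0.1105]
ee_rot: [-3.141, 0.003, 0.002]
contact_force: [0.6, 0.3, -0.0]
opening: 0.059
grasp_force: 49.2
t: 26.0
ee_pos: [0.642, -0.0991, 0.0146]
ee_rot: [-3.141, 0.003, 0.005]
contact_force: [-0.8, -0.4, -0.9]
opening: 0.0592
grasp_force: 49.2
```

```bash
python3 -m creep '[{"twist":[0,0,0],"xyz":[0.1,0,1],"jaw":5.5},{"twist":[0,0,0],"xyz":[0.1,0,2],"jaw":5.5},{"twist":[0,0,0],"xyz":[0.1,0,2.1],"jaw":5.5},{"twist":[0,0,0],"xyz":[0.1,0,2.2],"jaw":5.5},{"twist":[0,0,0],"xyz":[0.1,0,2.2],"jaw":5.5}]'
python3 -m creep '[{"twist":[0,0,0],"xyz":[0,0,0],"jaw":6.2},{"twist":[0,0,0],"xyz":[0,0,0],"jaw":7},{"twist":[0,0,0],"xyz":[0,0,0],"jaw":7.6},{"twist":[0,0,0],"xyz":[0,0,-4],"jaw":7.6},{"twist":[0,0,0],"xyz":[0,0,-9],"jaw":7.6}]'
python3 -m creep '[{"twist":[0,0,0],"xyz":[0,0,-5],"jaw":7.8},{"twist":[0,0,0],"xyz":[0,0,-7],"jaw":7.8},{"twist":[0,0,0],"xyz":[0,-4,-7],"jaw":7.8},{"twist":[0,0,0],"xyz":[0,-8,-7],"jaw":7.8},{"twist":[0,0,0],"xyz":[0,-8,-7],"jaw":7.8}]'
python3 - <<'E'
from h import *
for n in('wrist','side','top'):
  p=robot.get_image(n)
  for q in('speaker1','cup1'):
    print(n,q,[(round(d['conf'],2),np.round(d['point'],3)) for d in robot.mark_of(p,q)])
print(to([.6155,.1915,.15],np.pi/2))
E
```

```text
t: 26.62
ee_pos: [0.6452, -0.0995, -0.0048]
ee_rot: [-3.142, 0.003, -0.001]
contact_force: [-0.2, 0.9, -0.9]
opening: 0.059
grasp_force: 49.2
t: 27.25
ee_pos: [0.6438, -0.0995, 0.0845]
ee_rot: [3.141, -0.003, -0.005]
contact_force: [1.1, -0.0, 0.9]
opening: 0.076
grasp_force: 0.0
t: 27.88
ee_pos: [0.6449, -0.017, 0.1547]
ee_rot: [-3.141, -0.002, -0.0]
contact_force: [-0.1, -0.1, 0.2]
opening: 0.0779
grasp_force: 0.0
wrist speaker1 [(0.88, array([0.726, 0.203, 0.003])), (0.65, array([0.622, 0.198, 0.001])), (0.59, array([ 0.405, -0.349,  0.   ]))]
wrist cup1 [(0.98, array([ 0.641, -0.104,  0.007])), (0.96, array([ 0.618,  0.036, -0.002])), (0.74, array([0.617, 0.189, 0.003]))]
side speaker1 [(0.94, array([ 0.406, -0.345,  0.006])), (0.54, array([0.615, 0.195, 0.006])), (0.42, array([0.727, 0.204, 0.   ]))]
side cup1 [(0.66, array([ 0.643, -0.097,  0.001])), (0.6, array([0.616, 0.186, 0.004])), (0.58, array([ 0.621,  0.036, -0.   ]))]
top speaker1 [(0.8, array([ 0.404, -0.348,  0.001]))]
top cup1 [(0.76, array([ 0.616,  0.03 , -0.003])), (0.48, array([ 0.641, -0.099,  0.004]))]
[array([ -3.  , -21.16,   0.46]), array([ 0.   ,  0.   , -0.003])]
```

Shell 1 is in the bin at (0.642, -0.10). Next is cup A at about (0.6165, 0.190).

```bash
python3 -m creep '[{"twist":[0,0,0],"xyz":[-0.6,-5,0],"jaw":7.8},{"twist":[0,0,0],"xyz":[-1.4,-10,0],"jaw":7.8},{"twist":[0,0,0],"xyz":[-2,-15,0],"jaw":7.8},{"twist":[0,0,0],"xyz":[-2.8,-20.7,0],"jaw":7.8},{"twist":[0,0,0],"xyz":[-2.8,-20.7,0],"jaw":7.8}]'
python3 -m creep '[{"twist":[0,0,0],"xyz":[0,0,0],"jaw":7.8},{"twist":[0,0,0],"xyz":[0,0,0],"jaw":7.8}]'
python3 - <<'E'
from h import *
p=robot.get_image('wrist')
g=cv2.cvtColor(p['image'],cv2.COLOR_RGB2HSV); M=robot.masks_of(p,'cup1')
for d in M:
    v,u=np.nonzero(d['pixels']); print(round(d['conf'],2),len(u),px2z(p,u.mean(),v.mean(),.012))
print([(round(d['conf'],2),np.round(d['point'],3)) for q in('cup1','speaker1') for d in robot.mark_of(p,q)])
print(to([.6165,.1905,-.016],np.pi/2))
E
```

```text
t: 28.95
ee_pos: [0.6166, 0.1911, 0.1543]
ee_rot: [-3.141, -0.004, 0.001]
contact_force: [0.6, -0.9, 0.9]
opening: 0.0779
grasp_force: 0.0
t: 29.2
ee_pos: [0.6176, 0.1864, 0.1548]
ee_rot: [3.141, -0.005, 0.0]
contact_force: [-0.2, 0.7, 0.2]
opening: 0.0779
grasp_force: 0.0
0.68 1371 [0.61762034 0.19166992 0.012     ]
0.67 3159 [ 0.64074658 -0.10123737  0.012     ]
0.59 2552 [0.61911131 0.03071374 0.012     ]
[(0.91, array([ 0.619,  0.037, -0.005])), (0.78, array([ 0.639, -0.101,  0.005])), (0.89, array([0.619, 0.199, 0.003])), (0.73, array([0.725, 0.202, 0.001]))]
[array([-0.11, -0.38, 17.08]), array([-0.   , -0.   , -0.003])]
```

```bash
python3 -m creep '[{"twist":[0,0,0],"xyz":[-0.1,-0.4,4],"jaw":8.2},{"twist":[0,0,0],"xyz":[-0.1,-0.4,8],"jaw":8.2},{"twist":[0,0,0],"xyz":[-0.1,-0.4,12],"jaw":8.2},{"twist":[0,0,0],"xyz":[-0.1,-0.4,14.5],"jaw":8.2},{"twist":[0,0,0],"xyz":[-0.1,-0.4,14.5],"jaw":8.2}]'
python3 -m creep '[{"twist":[0,0,0],"xyz":[0,0,1],"jaw":8.2},{"twist":[0,0,0],"xyz":[0,0,2],"jaw":8.2},{"twist":[0,0,0],"xyz":[0,0,2.5],"jaw":8.2},{"twist":[0,0,0],"xyz":[0,0,2.5],"jaw":8.2}]'
python3 -m creep '[{"twist":[0,0,0],"xyz":[0,0,0],"jaw":7},{"twist":[0,0,0],"xyz":[0,0,0],"jaw":6.2},{"twist":[0,0,0],"xyz":[0,0,0],"jaw":5.5},{"twist":[0,0,0],"xyz":[0,0,0],"jaw":5.5},{"twist":[0,0,0],"xyz":[0,0,0],"jaw":5.5}]'
python3 - <<'E'
from h import *
print(to([.4225,.0235,.085],np.pi/2))
E
```

```text
t: 30.02
ee_pos: [0.6149, 0.1904, 0.0076]
ee_rot: [3.139, -0.004, -0.007]
contact_force: [0.1, -0.6, 0.3]
opening: 0.0818
grasp_force: 0.0
t: 30.52
ee_pos: [0.6162, 0.1914, -0.0156]
ee_rot: [3.141, -0.003, -0.001]
contact_force: [0.0, -0.5, 0.4]
opening: 0.0819
grasp_force: 0.0
t: 31.15
ee_pos: [0.6171, 0.1918, -0.0142]
ee_rot: [-3.141, 0.002, -0.003]
contact_force: [-1.3, -0.2, 5.6]
opening: 0.0596
grasp_force: 49.1
[array([-19.41,  16.86,  -9.96]), array([-0.001, -0.002, -0.001])]
```

```bash
python3 -m creep '[{"twist":[0,0,0],"xyz":[0,0,-1],"jaw":5.5},{"twist":[0,0,0],"xyz":[0,0,-3],"jaw":5.5},{"twist":[0,0,0],"xyz":[0,0,-6],"jaw":5.5},{"twist":[0,0,0],"xyz":[0,0,-9],"jaw":5.5},{"twist":[0,0,0],"xyz":[0,0,-10],"jaw":5.5}]'
python3 -m creep '[{"twist":[0,0,0],"xyz":[-2,1.8,0],"jaw":5.5},{"twist":[0,0,0],"xyz":[-6,5.2,0],"jaw":5.5},{"twist":[0,0,0],"xyz":[-10,8.7,0],"jaw":5.5},{"twist":[0,0,0],"xyz":[-14,12.2,0],"jaw":5.5},{"twist":[0,0,0],"xyz":[-17.5,15.2,0],"jaw":5.5}]'
python3 -m creep '[{"twist":[0,0,0],"xyz":[-1.9,1.6,0],"jaw":5.5},{"twist":[0,0,0],"xyz":[-1.9,1.6,0],"jaw":5.5},{"twist":[0,0,0],"xyz":[-1.9,1.6,0],"jaw":5.5}]'
python3 - <<'E'
from h import *
print(to([.4225,.0235,-.008],np.pi/2))
p=robot.get_image('wrist')
print([(q,round(d['conf'],2),np.round(d['point'],3)) for q in('cup1','speaker1','post') for d in robot.mark_of(p,q)])
E
```

```text
t: 31.78
ee_pos: [0.6172, 0.1919, 0.0868]
ee_rot: [-3.14, 0.003, -0.005]
contact_force: [-0.3, -0.9, -1.3]
opening: 0.0597
grasp_force: 48.8
t: 32.4
ee_pos: [0.4387, 0.0385, 0.0838]
ee_rot: [3.141, -0.003, -0.003]
contact_force: [-0.0, -0.8, 0.1]
opening: 0.0598
grasp_force: 48.8
t: 32.78
ee_pos: [0.4222, 0.0241, 0.0844]
ee_rot: [-3.142, 0.003, 0.0]
contact_force: [-0.1, 0.2, -1.2]
opening: 0.0594
grasp_force: 48.9
[array([0.03, 0.06, 9.24]), array([-0.   ,  0.   , -0.002])]
[('speaker1', 0.91, array([0.429, 0.03 , 0.1  ])), ('post', 0.56, array([0.419, 0.023, 0.003]))]
```

```bash
python3 -m creep '[{"twist":[0,0,0],"xyz":[0,0,1.5],"jaw":5.5},{"twist":[0,0,0],"xyz":[0,0,3],"jaw":5.5},{"twist":[0,0,0],"xyz":[0,0,4],"jaw":5.5},{"twist":[0,0,0],"xyz":[0,0,5],"jaw":5.5},{"twist":[0,0,0],"xyz":[0,0,5],"jaw":5.5}]'
python3 -m creep '[{"twist":[0,0,0],"xyz":[0,0,1],"jaw":5.5},{"twist":[0,0,0],"xyz":[0,0,2],"jaw":5.5},{"twist":[0,0,0],"xyz":[0,0,3],"jaw":5.5},{"twist":[0,0,0],"xyz":[0,0,3.8],"jaw":5.5},{"twist":[0,0,0],"xyz":[0,0,3.9],"jaw":5.5}]'
python3 -m creep '[{"twist":[0,0,0],"xyz":[0,0,0.1],"jaw":5.5},{"twist":[0,0,0],"xyz":[0,0,0.3],"jaw":5.5},{"twist":[0,0,0],"xyz":[0,0,0.3],"jaw":5.5}]'
python3 -m creep '[{"twist":[0,0,0],"xyz":[0,0,0],"jaw":6.2},{"twist":[0,0,0],"xyz":[0,0,-0.1],"jaw":6.8},{"twist":[0,0,0],"xyz":[0,0,-0.1],"jaw":7.4},{"twist":[0,0,0],"xyz":[0,0,-0.1],"jaw":7.4}]'
```

```text
t: 33.6
ee_pos: [0.4217, 0.0238, 0.0341]
ee_rot: [3.141, -0.003, -0.002]
contact_force: [0.9, 0.8, -0.3]
opening: 0.0594
grasp_force: 48.9
t: 34.22
ee_pos: [0.4216, 0.0237, -0.005]
ee_rot: [3.141, -0.003, -0.002]
contact_force: [0.3, 0.2, 1.0]
opening: 0.0597
grasp_force: 48.9
t: 34.6
ee_pos: [0.4221, 0.0239, -0.0073]
ee_rot: [-3.142, 0.003, -0.0]
contact_force: [-0.6, 0.1, -0.7]
opening: 0.0591
grasp_force: 48.9
t: 35.1
ee_pos: [0.4221, 0.0239, -0.0062]
ee_rot: [-3.142, 0.003, -0.0]
contact_force: [0.7, 1.0, 1.5]
opening: 0.0743
grasp_force: 0.0
```

Now up to speaker grip height (TCP 0.0355) and close.

```bash
python3 -m creep '[{"twist":[0,0,0],"xyz":[0,0,-1.5],"jaw":7.4},{"twist":[0,0,0],"xyz":[0,0,-3.5],"jaw":7.4},{"twist":[0,0,0],"xyz":[0,0,-4.2],"jaw":7.4},{"twist":[0,0,0],"xyz":[0,0,-4.2],"jaw":6.5},{"twist":[0,0,0],"xyz":[0,0,-4.2],"jaw":5.5}]' 35
python3 -m creep '[{"twist":[0,0,0],"xyz":[0,0,0],"jaw":4.8},{"twist":[0,0,0],"xyz":[0,0,0],"jaw":4.2},{"twist":[0,0,0],"xyz":[0,0,0],"jaw":4.2},{"twist":[0,0,0],"xyz":[0,0,0],"jaw":4.2}]'
```

```text
t: 35.72
ee_pos: [0.4214, 0.0237, 0.035]
ee_rot: [3.141, -0.003, -0.002]
contact_force: [-0.2, -0.3, 0.3]
opening: 0.0548
grasp_force: 0.0
t: 36.22
ee_pos: [0.4219, 0.0239, 0.0355]
ee_rot: [3.142, -0.003, -0.0]
contact_force: [0.6, -0.6, 0.1]
opening: 0.0469
grasp_force: 36.0
```

```bash
python3 -m creep '[{"twist":[0,0,0],"xyz":[0,0,-0.6],"jaw":4.2},{"twist":[0,0,0],"xyz":[0,0,-2],"jaw":4.2},{"twist":[0,0,0],"xyz":[0,0,-4],"jaw":4.2},{"twist":[0,0,0],"xyz":[0,0,-6],"jaw":4.2},{"twist":[0,0,0],"xyz":[0,1,-7],"jaw":4.2}]'
python3 -m creep '[{"twist":[0,0,0],"xyz":[0.4,3,0],"jaw":4.2},{"twist":[0,0,0],"xyz":[1.2,8,0],"jaw":4.2},{"twist":[0,0,0],"xyz":[2,13,0],"jaw":4.2},{"twist":[0,0,0],"xyz":[2.8,18,0],"jaw":4.2},{"twist":[0,0,0],"xyz":[3.5,23,0],"jaw":4.2}]'
python3 -m creep '[{"twist":[0,0,0],"xyz":[0.8,5,0],"jaw":4.2},{"twist":[0,0,0],"xyz":[1.4,10,0],"jaw":4.2},{"twist":[0,0,0],"xyz":[1.8,13.9,0],"jaw":4.2},{"twist":[0,0,0],"xyz":[1.8,13.9,0],"jaw":4.2},{"twist":[0,0,0],"xyz":[1.8,13.9,0],"jaw":4.2}]'
python3 - <<'E'
from h import *
print(to([.4753,-.3557,-.0135],np.pi/2))
p=robot.get_image('wrist')
print([(round(d['conf'],2),np.round(d['point'],3)) for d in robot.mark_of(p,'tray')+robot.mark_of(p,'speaker1')])
E
```

```text
t: 36.85
ee_pos: [0.4227, 0.014, 0.107]
ee_rot: [-3.141, 0.001, -0.003]
contact_force: [0.2, -0.4, -1.3]
opening: 0.0468
grasp_force: 36.0
t: 37.48
ee_pos: [0.4562, -0.2183, 0.1055]
ee_rot: [-3.141, 0.003, 0.001]
contact_force: [1.4, 0.1, -1.5]
opening: 0.0472
grasp_force: 36.1
t: 38.1
ee_pos: [0.4737, -0.3553, 0.1051]
ee_rot: [-3.141, 0.004, 0.002]
contact_force: [-0.3, 0.6, -0.7]
opening: 0.0474
grasp_force: 36.1
[array([ 0.18,  0.05, 11.86]), array([-0.001,  0.001, -0.003])]
[(0.87, array([ 0.444, -0.352,  0.   ])), (0.74, array([ 0.478, -0.348,  0.123])), (0.16, array([ 0.577, -0.103,  0.006]))]
```

```bash
python3 -m creep '[{"twist":[0,0,0],"xyz":[0.2,0,3],"jaw":4.2},{"twist":[0,0,0],"xyz":[0.2,0,6],"jaw":4.2},{"twist":[0,0,0],"xyz":[0.2,0,9],"jaw":4.2},{"twist":[0,0,0],"xyz":[0.2,0,11],"jaw":4.2},{"twist":[0,0,0],"xyz":[0.2,0,11.2],"jaw":4.2}]'
python3 -m creep '[{"twist":[0,0,0],"xyz":[0,0,0.3],"jaw":4.2},{"twist":[0,0,0],"xyz":[0,0,0.6],"jaw":4.2},{"twist":[0,0,0],"xyz":[0,0,0.75],"jaw":4.2},{"twist":[0,0,0],"xyz":[0,0,0.75],"jaw":4.2}]'
```

```text
t: 38.88
ee_pos: [0.4754, -0.354, -0.0075]
ee_rot: [-3.14, 0.001, 0.004]
contact_force: [-0.2, 0.2, 0.5]
opening: 0.047
grasp_force: 36.1
t: 39.38
ee_pos: [0.4764, -0.3553, -0.0136]
ee_rot: [3.141, -0.003, 0.0]
contact_force: [0.2, -0.6, -0.6]
opening: 0.0471
grasp_force: 36.1
```

```bash
python3 -m creep '[{"twist":[0,0,0],"xyz":[0,0,0.1],"jaw":4.2},{"twist":[0,0,0],"xyz":[0,0,0.2],"jaw":4.2},{"twist":[0,0,0],"xyz":[0,0,0.2],"jaw":4.2}]'
python3 -m creep '[{"twist":[0,0,0],"xyz":[0,0,0],"jaw":4.9},{"twist":[0,0,0],"xyz":[0,0,0],"jaw":5.5},{"twist":[0,0,0],"xyz":[0,0,0],"jaw":6},{"twist":[0,0,0],"xyz":[0,0,-4],"jaw":6},{"twist":[0,0,0],"xyz":[0,0,-9],"jaw":6}]'
python3 -m creep '[{"twist":[0,0,0],"xyz":[-0.6,-4,-2],"jaw":7.8},{"twist":[0,0,0],"xyz":[-1.3,-9,-2],"jaw":7.8},{"twist":[0,0,0],"xyz":[-2,-14,-2],"jaw":7.8},{"twist":[0,0,0],"xyz":[-2.7,-19,-2],"jaw":7.8},{"twist":[0,0,0],"xyz":[-3.4,-24,-2],"jaw":7.8}]' 45
python3 -m creep '[{"twist":[0,0,0],"xyz":[-0.7,-5,0],"jaw":7.8},{"twist":[0,0,0],"xyz":[-1.4,-10,0],"jaw":7.8},{"twist":[0,0,0],"xyz":[-1.9,-13.9,0],"jaw":7.8},{"twist":[0,0,0],"xyz":[-1.9,-13.9,0],"jaw":7.8},{"twist":[0,0,0],"xyz":[-1.9,-13.9,0],"jaw":7.8}]'
python3 - <<'E'
from h import *
for n in('wrist','side','top'):
  p=robot.get_image(n)
  for q in('speaker1','cup1'):
    print(n,q,[(round(d['conf'],2),np.round(d['point'],3)) for d in robot.mark_of(p,q)])
print(to([.4225,.0235,-.0085],np.pi/2))
E
```

```text
t: 39.75
ee_pos: [0.4763, -0.3552, -0.0159]
ee_rot: [-3.141, 0.003, 0.0]
contact_force: [-0.4, -0.6, 0.0]
opening: 0.0472
grasp_force: 36.1
t: 40.38
ee_pos: [0.4754, -0.3548, 0.0742]
ee_rot: [-3.14, 0.003, 0.004]
contact_force: [0.5, -0.5, 0.1]
opening: 0.0602
grasp_force: 0.0
t: 41.0
ee_pos: [0.4425, -0.1137, 0.0944]
ee_rot: [-3.142, 0.003, -0.001]
contact_force: [-0.0, 0.6, 1.0]
opening: 0.0776
grasp_force: 0.0
t: 41.62
ee_pos: [0.4241, 0.0238, 0.0943]
ee_rot: [3.142, -0.002, 0.0]
contact_force: [-0.3, -0.7, -0.2]
opening: 0.0779
grasp_force: 0.0
wrist speaker1 []
wrist cup1 []
side speaker1 [(0.79, array([ 0.478, -0.351,  0.007])), (0.63, array([ 0.406, -0.347,  0.001])), (0.37, array([ 0.407, -0.151, -0.001]))]
side cup1 [(0.75, array([ 0.62 ,  0.036, -0.001])), (0.71, array([0.424, 0.02 , 0.008])), (0.63, array([ 0.642, -0.1  ,  0.004]))]
top speaker1 [(0.75, array([ 0.476, -0.359,  0.004])), (0.59, array([ 0.403, -0.349,  0.004])), (0.18, array([ 0.764,  0.067, -0.002]))]
top cup1 [(0.54, array([ 0.618,  0.03 , -0.003]))]
[array([-0.16,  0.  , 10.26]), array([ 0.   ,  0.   , -0.003])]
```

Both speakers are in the tray. I'll take shell 2 off the post and put it in bin slot (0.575, -0.10).

```bash
python3 -m creep '[{"twist":[0,0,0],"xyz":[-0.1,0,3],"jaw":7.8},{"twist":[0,0,0],"xyz":[-0.1,0,6],"jaw":7.8},{"twist":[0,0,0],"xyz":[-0.1,0,9],"jaw":7.8},{"twist":[0,0,0],"xyz":[-0.1,0,10.2],"jaw":7.8},{"twist":[0,0,0],"xyz":[-0.1,0,10.2],"jaw":7.8}]'
python3 -m creep '[{"twist":[0,0,0],"xyz":[0,0,0],"jaw":6.8},{"twist":[0,0,0],"xyz":[0,0,0],"jaw":5.9},{"twist":[0,0,0],"xyz":[0,0,0],"jaw":5.5},{"twist":[0,0,0],"xyz":[0,0,0],"jaw":5.5},{"twist":[0,0,0],"xyz":[0,0,0],"jaw":5.5}]'
python3 -m creep '[{"twist":[0,0,0],"xyz":[0,0,-2],"jaw":5.5},{"twist":[0,0,0],"xyz":[0,0,-5],"jaw":5.5},{"twist":[0,0,0],"xyz":[0,0,-8],"jaw":5.5},{"twist":[0,0,0],"xyz":[0,0,-11],"jaw":5.5},{"twist":[0,0,0],"xyz":[0,0,-12],"jaw":5.5}]'
python3 -m creep '[{"twist":[0,0,0],"xyz":[3,2.4,0],"jaw":5.5},{"twist":[0,0,0],"xyz":[6.6,5.4,0],"jaw":5.5},{"twist":[0,0,0],"xyz":[10.2,8.4,0],"jaw":5.5},{"twist":[0,0,0],"xyz":[13.8,11.4,0],"jaw":5.5},{"twist":[0,0,0],"xyz":[15.2,12.4,0],"jaw":5.5}]'
python3 -m creep '[{"twist":[0,0,0],"xyz":[0,0,0],"jaw":5.5},{"twist":[0,0,0],"xyz":[0,0,2],"jaw":5.5},{"twist":[0,0,0],"xyz":[0,0,5],"jaw":5.5},{"twist":[0,0,0],"xyz":[0,0,8],"jaw":5.5},{"twist":[0,0,0],"xyz":[0,0,9.5],"jaw":5.5}]'
```

```text
t: 42.7
ee_pos: [0.4228, 0.0237, -0.008]
ee_rot: [3.141, -0.003, -0.002]
contact_force: [-0.3, 0.4, 0.1]
opening: 0.0781
grasp_force: 0.0
t: 43.32
ee_pos: [0.4241, 0.0242, -0.0061]
ee_rot: [-3.141, 0.002, -0.004]
contact_force: [-2.5, 0.2, 8.6]
opening: 0.0594
grasp_force: 46.5
t: 43.95
ee_pos: [0.4243, 0.0244, 0.1146]
ee_rot: [-3.14, 0.003, -0.007]
contact_force: [-0.4, 0.0, -1.2]
opening: 0.0594
grasp_force: 49.2
t: 44.58
ee_pos: [0.5757, -0.102, 0.1108]
ee_rot: [3.142, -0.006, -0.003]
contact_force: [-2.1, 1.3, -0.2]
opening: 0.0593
grasp_force: 49.1
t: 45.2
ee_pos: [0.5731, -0.0998, 0.0156]
ee_rot: [-3.141, 0.002, 0.004]
contact_force: [-0.5, 0.1, -0.1]
opening: 0.0597
grasp_force: 49.1
```

```bash
python3 -m creep '[{"twist":[0,0,0],"xyz":[0,0,1],"jaw":5.5},{"twist":[0,0,0],"xyz":[0,0,2],"jaw":5.5},{"twist":[0,0,0],"xyz":[0,0,2.1],"jaw":5.5},{"twist":[0,0,0],"xyz":[0,0,2.2],"jaw":5.5},{"twist":[0,0,0],"xyz":[0,0,2.2],"jaw":5.5}]'
python3 -m creep '[{"twist":[0,0,0],"xyz":[0,0,0],"jaw":6.2},{"twist":[0,0,0],"xyz":[0,0,0],"jaw":7},{"twist":[0,0,0],"xyz":[0,0,0],"jaw":7.6},{"twist":[0,0,0],"xyz":[0,0,-4],"jaw":7.6},{"twist":[0,0,0],"xyz":[0,0,-9],"jaw":7.6}]'
python3 -m creep '[{"twist":[0,0,0],"xyz":[0,0,-5],"jaw":8.2},{"twist":[0,0,0],"xyz":[0,-3,-7],"jaw":8.2},{"twist":[0,0,0],"xyz":[3,-8,-7],"jaw":8.2},{"twist":[0,0,0],"xyz":[4.3,-13.2,-7],"jaw":8.2},{"twist":[0,0,0],"xyz":[4.3,-13.2,-7],"jaw":8.2}]'
python3 -m creep '[{"twist":[0,0,0],"xyz":[0,0,0],"jaw":8.2},{"twist":[0,0,0],"xyz":[0,0,0],"jaw":8.2}]'
python3 - <<'E'
from h import *
for n in ('wrist','side','top'):
  p=robot.get_image(n)
  for d in robot.masks_of(p,'cup1'):
    v,u=np.nonzero(d['pixels']); print(n,round(d['conf'],2),len(u),px2z(p,u.mean(),v.mean(),.012))
  print(n,[(round(d['conf'],2),np.round(d['point'],3)) for q in('cup1',) for d in robot.mark_of(p,q)])
print(to([.6185,.0335,-.0155],np.pi/2))
E
```

```text
t: 45.82
ee_pos: [0.5752, -0.1004, -0.0043]
ee_rot: [-3.142, 0.003, -0.002]
contact_force: [-0.7, -0.9, -0.4]
opening: 0.0596
grasp_force: 49.1
t: 46.45
ee_pos: [0.5738, -0.1004, 0.0852]
ee_rot: [3.141, -0.003, -0.005]
contact_force: [1.4, -0.5, -0.1]
opening: 0.0759
grasp_force: 0.0
t: 47.08
ee_pos: [0.6185, 0.0349, 0.1544]
ee_rot: [-3.141, -0.003, 0.001]
contact_force: [-0.8, -0.9, 0.1]
opening: 0.0821
grasp_force: 0.0
t: 47.32
ee_pos: [0.6179, 0.0305, 0.1554]
ee_rot: [3.141, -0.005, 0.0]
contact_force: [-0.9, 0.1, -0.7]
opening: 0.0817
grasp_force: 0.0
wrist 0.78 2576 [ 0.64056747 -0.1048006   0.012     ]
wrist 0.68 2406 [ 0.57133039 -0.10476947  0.012     ]
wrist 0.68 2090 [0.61843952 0.03410907 0.012     ]
wrist [(0.66, array([ 0.575, -0.103,  0.006])), (0.61, array([ 0.62 ,  0.038, -0.001]))]
side 0.84 317 [0.62202566 0.03904038 0.012     ]
side 0.84 396 [ 0.64679049 -0.09606029  0.012     ]
side 0.7 409 [ 0.57669596 -0.0965725   0.012     ]
side 0.31 1465 [0.44398634 0.43675125 0.012     ]
side [(0.83, array([ 0.64 , -0.098,  0.004])), (0.65, array([ 0.572, -0.104,  0.006])), (0.62, array([0.623, 0.034, 0.001]))]
top 0.73 246 [ 0.57470119 -0.10270807  0.012     ]
top 0.73 210 [ 0.64362565 -0.10136251  0.012     ]
top [(0.55, array([ 0.643, -0.1  ,  0.004])), (0.48, array([ 0.574, -0.101,  0.005])), (0.42, array([ 0.618,  0.029, -0.002]))]
[array([ 0.05, -0.21, 17.07]), array([ 0.   ,  0.   , -0.002])]
```

Cup C sits at (0.619, 0.034), close to the bin wall. I'll grip it with the jaw line turned 45° so the fingers clear the bin.

```bash
python3 -m creep '[{"twist":[0,0,0.16],"xyz":[0.1,-0.3,1],"jaw":7.6},{"twist":[0,0,0.32],"xyz":[0.1,-0.3,3],"jaw":7.6},{"twist":[0,0,0.48],"xyz":[0.1,-0.3,5],"jaw":7.6},{"twist":[0,0,0.64],"xyz":[0.1,-0.3,6],"jaw":7.6},{"twist":[0,0,0.785],"xyz":[0.1,-0.3,7],"jaw":7.6}]'
python3 -m creep '[{"twist":[0,0,0],"xyz":[0,0,2],"jaw":7.6},{"twist":[0,0,0],"xyz":[0,0,5],"jaw":7.6},{"twist":[0,0,0],"xyz":[0,0,7.4],"jaw":7.6},{"twist":[0,0,0],"xyz":[0,0,7.4],"jaw":7.6},{"twist":[0,0,0],"xyz":[0,0,7.4],"jaw":7.6}]'
python3 - <<'E'
from h import *
print(to([.6185,.034,-.0155],np.pi/4))
E
```

```text
t: 48.4
ee_pos: [0.619, 0.0345, 0.0847]
ee_rot: [2.898, -1.211, -0.0]
contact_force: [-0.4, -1.3, -0.1]
opening: 0.076
grasp_force: 0.0
t: 49.02
ee_pos: [0.6199, 0.0346, 0.0124]
ee_rot: [-2.901, 1.203, -0.003]
contact_force: [-0.0, -0.6, 0.3]
opening: 0.0761
grasp_force: 0.0
[array([-0.06,  0.15,  2.79]), array([-0.001, -0.001, -0.001])]
```

```bash
python3 -m creep '[{"twist":[0,0,0],"xyz":[-0.1,0.1,1],"jaw":7.6},{"twist":[0,0,0],"xyz":[-0.1,0.1,2],"jaw":7.6},{"twist":[0,0,0],"xyz":[-0.1,0.1,2.8],"jaw":7.6},{"twist":[0,0,0],"xyz":[-0.1,0.1,2.8],"jaw":7.6}]'
python3 -m creep '[{"twist":[0,0,0],"xyz":[0,0,0],"jaw":6.8},{"twist":[0,0,0],"xyz":[0,0,0],"jaw":6},{"twist":[0,0,0],"xyz":[0,0,0],"jaw":5.5},{"twist":[0,0,0],"xyz":[0,0,0],"jaw":5.5},{"twist":[0,0,0],"xyz":[0,0,0],"jaw":5.5}]' 45
```

```text
t: 49.52
ee_pos: [0.6169, 0.0344, -0.0178]
ee_rot: [2.901, -1.204, -0.002]
contact_force: [-0.1, 0.4, 1.1]
opening: 0.076
grasp_force: 0.0
t: 50.15
ee_pos: [0.6183, 0.0346, -0.016]
ee_rot: [-2.901, 1.203, -0.002]
contact_force: [-0.7, 1.6, 5.5]
opening: 0.0593
grasp_force: 49.5
```

```bash
python3 -m creep '[{"twist":[0,0,0],"xyz":[0,0,-2],"jaw":5.5},{"twist":[0,0,0],"xyz":[0,0,-5],"jaw":5.5},{"twist":[0,0,0],"xyz":[0,0,-8],"jaw":5.5},{"twist":[0,0,0],"xyz":[0,0,-11],"jaw":5.5},{"twist":[0,0,0],"xyz":[0,0,-13],"jaw":5.5}]'
python3 -m creep '[{"twist":[0,0,-0.16],"xyz":[0,0,0],"jaw":5.5},{"twist":[0,0,-0.32],"xyz":[0,0,0],"jaw":5.5},{"twist":[0,0,-0.48],"xyz":[0,0,0],"jaw":5.5},{"twist":[0,0,-0.64],"xyz":[0,0,0],"jaw":5.5},{"twist":[0,0,-0.785],"xyz":[0,0,0],"jaw":5.5}]'
python3 -m creep '[{"twist":[0,0,0],"xyz":[-3,3.6,0],"jaw":5.5},{"twist":[0,0,0],"xyz":[-6.5,7.5,0],"jaw":5.5},{"twist":[0,0,0],"xyz":[-10,11.5,0],"jaw":5.5},{"twist":[0,0,0],"xyz":[-11.1,13.4,0],"jaw":5.5},{"twist":[0,0,0],"xyz":[-11.1,13.4,0],"jaw":5.5}]'
python3 - <<'E'
from h import *
print(to([.507,-.101,-.006],np.pi/2))
p=robot.get_image('top'); M=robot.masks_of(p,'bin'); v,u=np.nonzero(M[0]['pixels'])
r=cv2.minAreaRect(np.array([px2z(p,a,b,.05)[:2] for a,b in zip(u,v)],np.float32)); print(r)
print([(round(d['conf'],2),np.round(d['point'],3)) for d in robot.mark_of(p,'cup1')+robot.mark_of(p,'bin')])
E
```

```text
t: 50.78
ee_pos: [0.6177, 0.0346, 0.1142]
ee_rot: [-2.901, 1.204, -0.001]
contact_force: [0.8, 0.0, -0.9]
opening: 0.0592
grasp_force: 49.2
t: 51.4
ee_pos: [0.6171, 0.0346, 0.1124]
ee_rot: [-3.141, -0.005, 0.002]
contact_force: [1.0, 0.1, -1.0]
opening: 0.0592
grasp_force: 49.2
t: 52.02
ee_pos: [0.5058, -0.1002, 0.1132]
ee_rot: [-3.141, 0.006, 0.0]
contact_force: [0.5, -0.1, -0.8]
opening: 0.0593
grasp_force: 49.2
[array([ 0.12,  0.09, 11.92]), array([-0.   ,  0.   , -0.004])]
((0.6221608519554138, -0.10049550980329514), (0.12790440022945404, 0.15240050852298737), 1.8318817615509033)
[(0.69, array([ 0.574, -0.098,  0.003])), (0.68, array([ 0.642, -0.101,  0.003])), (0.71, array([ 0.578, -0.099, -0.001]))]
```

```bash
python3 -m creep '[{"twist":[0,0,0],"xyz":[0.2,0,3],"jaw":5.5},{"twist":[0,0,0],"xyz":[0.2,0,6],"jaw":5.5},{"twist":[0,0,0],"xyz":[0.2,0,8],"jaw":5.5},{"twist":[0,0,0],"xyz":[0.2,0,9],"jaw":5.5},{"twist":[0,0,0],"xyz":[0.2,0,9.5],"jaw":5.5}]'
python3 -m creep '[{"twist":[0,0,0],"xyz":[0,0,0.6],"jaw":5.5},{"twist":[0,0,0],"xyz":[0,0,1.2],"jaw":5.5},{"twist":[0,0,0],"xyz":[0,0,1.2],"jaw":5.5}]'
python3 -m creep '[{"twist":[0,0,0],"xyz":[0,0,0.6],"jaw":5.5},{"twist":[0,0,0],"xyz":[0,0,0.9],"jaw":5.5},{"twist":[0,0,0],"xyz":[0,0,0.9],"jaw":5.5}]'
```

```text
t: 52.85
ee_pos: [0.5089, -0.0989, 0.0179]
ee_rot: [3.141, -0.002, -0.0]
contact_force: [-0.9, 0.5, -0.3]
opening: 0.0593
grasp_force: 49.2
t: 53.22
ee_pos: [0.5082, -0.0993, 0.0059]
ee_rot: [-3.142, 0.003, 0.001]
contact_force: [-1.2, -0.0, -0.1]
opening: 0.0596
grasp_force: 49.2
t: 53.6
ee_pos: [0.5082, -0.0993, -0.0031]
ee_rot: [3.142, -0.003, -0.001]
contact_force: [0.4, 0.6, -0.0]
opening: 0.0595
grasp_force: 49.2
```

```bash
python3 -m creep '[{"twist":[0,0,0],"xyz":[0,0,0.3],"jaw":5.5},{"twist":[0,0,0],"xyz":[0,0,0.6],"jaw":5.5},{"twist":[0,0,0],"xyz":[0,0,0.7],"jaw":5.5},{"twist":[0,0,0],"xyz":[0,0,0.7],"jaw":5.5}]'
python3 -m creep '[{"twist":[0,0,0],"xyz":[0,0,0],"jaw":6.2},{"twist":[0,0,0],"xyz":[0,0,0],"jaw":7},{"twist":[0,0,0],"xyz":[0,0,0],"jaw":7.6},{"twist":[0,0,0],"xyz":[0,0,-4],"jaw":7.6},{"twist":[0,0,0],"xyz":[0,0,-9],"jaw":7.6}]'
python3 -m creep '[{"twist":[0,0,0],"xyz":[0,0,-6],"jaw":7},{"twist":[0,0,0],"xyz":[0,0,-12],"jaw":6},{"twist":[0,0,0],"xyz":[2,-5,-18],"jaw":6},{"twist":[0,0,0],"xyz":[4,-10,-22],"jaw":6},{"twist":[0,0,0],"xyz":[6,-15,-22],"jaw":6}]'
python3 - <<'E'
from h import *
ps=[robot.get_image(n) for n in('top','side','wrist')]
for p in ps:
  for q in('cup1','speaker1','headband','headband_crown','rail_mid','rail'):
    print(q,[(round(d['conf'],2),np.round(d['point'],3).tolist()) for d in robot.mark_of(p,q)])
print(to([.602,.328,.25],np.pi/2))
E
```

```text
t: 54.1
ee_pos: [0.5084, -0.0993, -0.0099]
ee_rot: [3.142, -0.003, -0.0]
contact_force: [0.4, 0.0, 0.1]
opening: 0.0594
grasp_force: 49.2
t: 54.72
ee_pos: [0.5074, -0.0993, 0.0804]
ee_rot: [3.141, -0.003, -0.005]
contact_force: [2.3, 0.8, 0.1]
opening: 0.0761
grasp_force: 0.0
t: 55.35
ee_pos: [0.5661, 0.0422, 0.302]
ee_rot: [-3.14, 0.005, -0.01]
contact_force: [1.0, -1.2, -0.3]
opening: 0.0599
grasp_force: 0.0
cup1 [(0.78, [0.514, -0.11, 0.002]), (0.77, [0.579, -0.102, 0.004]), (0.61, [0.641, -0.097, 0.008])]
speaker1 [(0.69, [0.727, 0.207, -0.003]), (0.59, [0.403, -0.347, 0.001]), (0.51, [0.477, -0.357, 0.0])]
headband [(0.62, [0.603, 0.327, 0.001])]
headband_crown [(0.68, [0.604, 0.33, 0.11])]
rail_mid []
rail []
cup1 [(0.75, [0.646, -0.098, 0.003]), (0.59, [0.573, -0.105, 0.006]), (0.59, [0.442, -0.351, 0.0]), (0.57, [0.518, -0.105, 0.002])]
speaker1 [(0.93, [0.479, -0.356, 0.007]), (0.58, [0.407, -0.344, 0.0]), (0.47, [0.725, 0.201, 0.003])]
headband [(0.78, [0.601, 0.331, -0.001]), (0.53, [0.598, 0.33, 0.112])]
headband_crown [(0.69, [0.6, 0.329, 0.115]), (0.22, [0.407, 0.367, 0.148])]
rail_mid [(0.94, [0.407, 0.365, 0.148]), (0.61, [0.44, -0.355, 0.001])]
rail [(0.47, [0.407, -0.151, -0.001])]
cup1 [(0.83, [0.575, -0.103, 0.005]), (0.67, [0.639, -0.099, 0.004]), (0.63, [0.513, -0.103, 0.005])]
speaker1 [(0.76, [0.407, -0.353, 0.002]), (0.68, [0.729, 0.204, 0.001]), (0.58, [0.481, -0.352, 0.004])]
headband [(0.2, [0.767, 0.068, 0.002])]
headband_crown [(0.61, [0.606, 0.328, 0.112])]
rail_mid [(0.78, [0.407, 0.372, 0.146])]
rail []
[array([  3.65, -28.67,   4.82]), array([ 0.   ,  0.   , -0.002])]
```

All three shells are in the bin and both speakers are in the tray. Now I go to a viewing pose for the headband yaw and the bar yaw.

```bash
python3 -m creep '[{"twist":[0,0,0],"xyz":[-1,-5.5,0],"jaw":6},{"twist":[0,0,0],"xyz":[-2,-11,0],"jaw":6},{"twist":[0,0,0],"xyz":[-4,-17,0],"jaw":6},{"twist":[0,0,0],"xyz":[-6,-23,0],"jaw":6},{"twist":[0,0,0],"xyz":[-6.6,-28.7,0],"jaw":6}]'
python3 -m creep '[{"twist":[0,0,0],"xyz":[0,-0.5,0],"jaw":6},{"twist":[0,0,0],"xyz":[0,-0.5,0],"jaw":6}]'
python3 - <<'E'
from h import *
p=robot.get_image('wrist');save(p,'w8.png');np.save('w8',p['image'])
for q in('headband','headband_crown','rail_mid'):
    print(q,[(round(d['conf'],2),np.round(d['point'],3).tolist(),proj(p,d['point'])) for d in robot.mark_of(p,q)])
M=robot.masks_of(p,'headband')
if M:
    m=M[0]['pixels']; v,u=np.nonzero(m); print(u.min(),u.max(),v.min(),v.max(),cv2.minAreaRect(np.stack([u,v],1).astype(np.float32)))
print(robot.observe()['ee_pos'])
E
```

```text
t: 57.02
ee_pos: [0.4984, 0.3304, 0.2991]
ee_rot: [-3.141, 0.002, -0.002]
contact_force: [0.7, -0.4, 0.3]
opening: 0.0597
grasp_force: 0.0
t: 57.28
ee_pos: [0.4994, 0.3337, 0.2979]
ee_rot: [3.141, -0.001, -0.0]
contact_force: [0.2, -0.3, 0.7]
opening: 0.0599
grasp_force: 0.0
headband [(0.62, [0.601, 0.324, 0.003], array([330.55716838,  86.6111692 ])), (0.56, [0.407, 0.37, 0.145], array([292.56215374, 258.65592212]))]
headband_crown [(0.69, [0.603, 0.327, 0.115], array([329.08190429,  79.64068427])), (0.68, [0.575, -0.102, -0.0], array([624.88271302, 105.25836841]))]
rail_mid []
295 360 11 143 ((329.13006591796875, 77.25172424316406), (130.82000732421875, 56.109283447265625), 82.33319854736328)
[0.49989385 0.33238451 0.29873096]
```

View pics/w8.png

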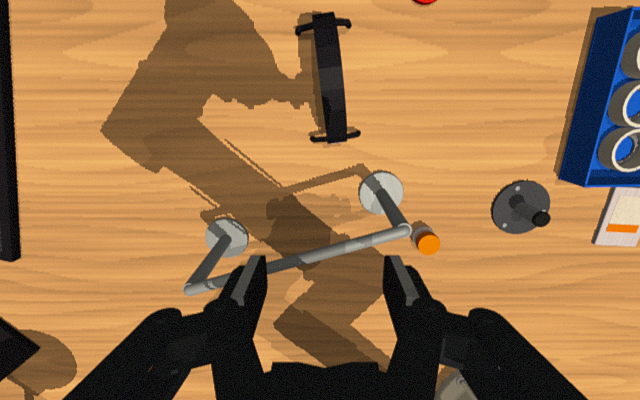

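The headband crown is centred at (329,77) with forks at (324,24) and (336,135), so its yaw is about 7°. The bar runs from (190,289) to (406,230).

```bash
python3 - <<'E'
from h import *
p=robot.get_image('wrist')
a,b=px2z(p,406,230,.15),px2z(p,190,289,.15); d=b-a; print('bar',a,b,np.degrees(np.arctan2(d[1],d[0])),np.linalg.norm(d),(a+b)/2)
for z in(.12,.132): 
  a,b=px2z(p,341,128,z),px2z(p,322,20,z); d=b-a; print('band',np.degrees(np.arctan2(d[1],d[0])),np.linalg.norm(d),(a+b)/2,px2z(p,329,77,z))
for e in (((297,30),(350,22)),((312,138),(360,131))):
  a,b=[px2z(p,*q,.01) for q in e]; d=a-b; print('fork',(a+b)/2,np.degrees(np.arctan2(d[1],d[0])),np.linalg.norm(d))
print(to([.602,.328,.20],np.radians(97)))
E
```

```text
bar [0.44516809 0.24182869 0.15      ] [0.36933089 0.49387206 0.15      ] 106.74598886696819 0.2632055194323092 [0.40724949 0.36785037 0.15      ]
band 11.002012117484169 0.10565760135422446 [0.6055836  0.32437475 0.12      ] [0.6054306  0.32749327 0.12      ]
band 11.002012117484185 0.10195324214947497 [0.60474734 0.32464897 0.132     ] [0.60459971 0.32765814 0.132     ]
fork [0.67486108 0.33338965 0.01      ] 97.38068337771075 0.07004630390486748
fork [0.53551652 0.3158192  0.01      ] 97.94987264423602 0.0704995357748545
[array([10.21,  0.42,  9.87]), array([-0.   , -0.001, -0.125])]
```

Band yaw is 7.3° with the crown at (0.604, 0.326). Bar yaw is 106.7° with its middle at (0.407, 0.368). I'm moving above the crown.

```bash
python3 -m creep '[{"twist":[0,0,-0.06],"xyz":[3.5,0.2,1],"jaw":6},{"twist":[0,0,-0.128],"xyz":[7,0.4,2],"jaw":6},{"twist":[0,0,-0.128],"xyz":[10.4,0.65,5],"jaw":6},{"twist":[0,0,-0.128],"xyz":[10.4,0.65,9],"jaw":6},{"twist":[0,0,-0.128],"xyz":[10.4,0.65,14],"jaw":6}]'
python3 -m creep '[{"twist":[0,0,0],"xyz":[0,0,2],"jaw":5.5},{"twist":[0,0,0],"xyz":[0,0,4],"jaw":5.5},{"twist":[0,0,0],"xyz":[0,0,4],"jaw":5.5},{"twist":[0,0,0],"xyz":[0,0,4],"jaw":5.5}]'
python3 - <<'E'
from h import *
print(to([.604,.326,.108],np.radians(97.3)),robot.observe()['ee_pos'])
E
```

```text
t: 58.2
ee_pos: [0.6046, 0.3261, 0.1576]
ee_rot: [-3.134, -0.196, -0.003]
contact_force: [0.8, 0.0, -0.7]
opening: 0.0598
grasp_force: 0.0
t: 58.7
ee_pos: [0.6042, 0.3267, 0.1195]
ee_rot: [-3.135, -0.198, -0.003]
contact_force: [-0.9, -0.3, 0.1]
opening: 0.0551
grasp_force: 0.0
[array([-0.03,  0.07,  1.15]), array([-0.   , -0.002, -0.002])] [0.60415982 0.32670676 0.11949795]
```

```bash
python3 -m creep '[{"twist":[0,0,0],"xyz":[0,0,0.8],"jaw":5},{"twist":[0,0,0],"xyz":[0,0,1.2],"jaw":4},{"twist":[0,0,0],"xyz":[0,0,1.2],"jaw":3},{"twist":[0,0,0],"xyz":[0,0,1.2],"jaw":2},{"twist":[0,0,0],"xyz":[0,0,1.2],"jaw":1.6}]' 35
python3 -m creep '[{"twist":[0,0,0],"xyz":[0,0,0],"jaw":1.6},{"twist":[0,0,0],"xyz":[0,0,0],"jaw":1.6}]'
```

```text
t: 59.32
ee_pos: [0.6035, 0.3268, 0.1063]
ee_rot: [3.135, 0.198, 0.0]
contact_force: [-0.4, -1.0, -0.7]
opening: 0.0225
grasp_force: 38.0
t: 59.58
ee_pos: [0.6035, 0.3268, 0.1063]
ee_rot: [3.135, 0.198, 0.0]
contact_force: [-0.6, 0.4, -0.9]
opening: 0.0226
grasp_force: 38.0
```

Crown gripped (22.6 mm, 38 N). I'll lift it high, turn 9.5° and carry it over the bar.

```bash
python3 -m creep '[{"twist":[0,0,0],"xyz":[0,0,-1],"jaw":1.6},{"twist":[0,0,0],"xyz":[0,0,-3],"jaw":1.6},{"twist":[0,0,0],"xyz":[0,0,-5],"jaw":1.6},{"twist":[0,0,0],"xyz":[0,0,-8],"jaw":1.6},{"twist":[0,0,0],"xyz":[0,0,-11],"jaw":1.6}]' 50
python3 -m creep '[{"twist":[0,0,0],"xyz":[0,0,-3],"jaw":1.6},{"twist":[0,0,-0.05],"xyz":[0,0,-6],"jaw":1.6},{"twist":[0,0,-0.11],"xyz":[0,0,-7.5],"jaw":1.6},{"twist":[0,0,-0.165],"xyz":[0,0,-7.5],"jaw":1.6},{"twist":[0,0,-0.165],"xyz":[0,0,-7.5],"jaw":1.6}]'
python3 - <<'E'
from h import *
print(to([.4075,.368,.29],np.radians(106.75)),robot.observe()['ee_pos'])
for n in('side','top'):
  p=robot.get_image(n)
  print([(q,round(d['conf'],2),np.round(d['point'],3).tolist()) for q in('headband','headband_crown') for d in robot.mark_of(p,q)])
E
```

```text
t: 60.2
ee_pos: [0.6034, 0.3268, 0.2178]
ee_rot: [-3.135, -0.198, -0.001]
contact_force: [0.2, 0.3, -0.7]
opening: 0.0221
grasp_force: 53.0
t: 60.82
ee_pos: [0.6034, 0.3269, 0.2918]
ee_rot: [-3.108, -0.455, -0.001]
contact_force: [0.7, 0.2, -1.2]
opening: 0.0222
grasp_force: 53.0
[array([-17.59,  -9.56,   0.17]), array([-0.   , -0.001, -0.002])] [0.60342801 0.32689288 0.29177253]
[('headband', 0.61, [0.607, 0.335, 0.186]), ('headband_crown', 0.86, [0.597, 0.326, 0.298])]
[('headband', 0.97, [0.603, 0.326, 0.185]), ('headband_crown', 0.85, [0.603, 0.326, 0.294])]
```

```bash
python3 -m creep '[{"twist":[0,0,0],"xyz":[-2.5,-1.4,0],"jaw":1.6},{"twist":[0,0,0],"xyz":[-6,-3.3,0],"jaw":1.6},{"twist":[0,0,0],"xyz":[-10,-5.4,0],"jaw":1.6},{"twist":[0,0,0],"xyz":[-14,-7.6,0],"jaw":1.6},{"twist":[0,0,0],"xyz":[-16.6,-9,0],"jaw":1.6}]'
python3 -m creep '[{"twist":[0,0,0],"xyz":[-1,-0.56,0],"jaw":1.6},{"twist":[0,0,0],"xyz":[-1,-0.56,0],"jaw":1.6},{"twist":[0,0,0],"xyz":[-1,-0.56,0],"jaw":1.6}]'
python3 - <<'E'
from h import *
print(to([.4075,.368,.17],np.radians(106.75)),robot.observe()['ee_pos'])
for n in('side','top'):
  p=robot.get_image(n)
  print([(q,round(d['conf'],2),np.round(d['point'],3).tolist()) for q in('headband','headband_crown','rail_mid') for d in robot.mark_of(p,q)])
p=robot.get_image('side'); c=p['image'][50:290,60:380]; cv2.imwrite('pics/s2.png',cv2.cvtColor(cv2.resize(c,None,fx=2.4,fy=2.4),cv2.COLOR_RGB2BGR))
E
```

```text
t: 61.75
ee_pos: [0.4168, 0.3655, 0.2918]
ee_rot: [-3.107, -0.457, -0.001]
contact_force: [0.1, 0.5, -1.2]
opening: 0.0219
grasp_force: 53.0
t: 62.12
ee_pos: [0.4082, 0.3677, 0.2909]
ee_rot: [3.108, 0.454, -0.0]
contact_force: [0.6, -0.1, -0.6]
opening: 0.0221
grasp_force: 53.0
[array([-0.06, -0.06, 12.09]), array([ 0.001,  0.   , -0.002])] [0.40822898 0.36766274 0.29087267]
[('headband', 0.77, [0.409, 0.373, 0.183]), ('headband_crown', 0.73, [0.404, 0.365, 0.298]), ('headband_crown', 0.42, [0.44, -0.353, -0.0]), ('rail_mid', 0.79, [0.408, 0.37, 0.148]), ('rail_mid', 0.69, [0.572, -0.104, -0.0])]
[('headband', 0.6, [0.404, 0.366, 0.183]), ('headband_crown', 0.7, [0.408, 0.37, 0.297])]
```

View pics/s2.png

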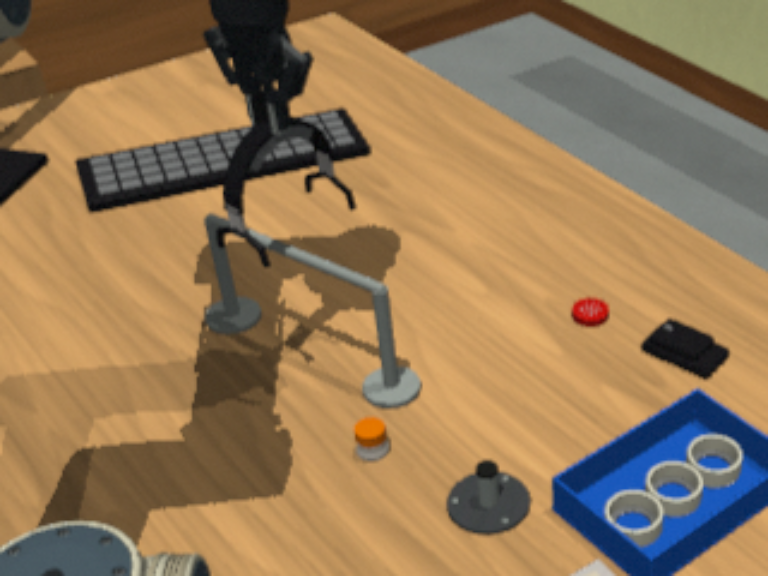

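The band is level over the bar, one fork on each side (crown at (275,135), bar below), and all three shells lie in the bin. I'll lower it.

```bash
python3 -m creep '[{"twist":[0,0,0],"xyz":[-0.05,0,2],"jaw":1.6},{"twist":[0,0,0],"xyz":[-0.05,0,5],"jaw":1.6},{"twist":[0,0,0],"xyz":[-0.05,0,8],"jaw":1.6},{"twist":[0,0,0],"xyz":[-0.05,0,11],"jaw":1.6},{"twist":[0,0,0],"xyz":[-0.05,0,12.1],"jaw":1.6}]'
python3 -m creep '[{"twist":[0,0,0],"xyz":[0,0,0.5],"jaw":1.6},{"twist":[0,0,0],"xyz":[0,0,1],"jaw":1.6},{"twist":[0,0,0],"xyz":[0,0,1.5],"jaw":1.6},{"twist":[0,0,0],"xyz":[0,0,1.5],"jaw":1.6}]'
python3 -m creep '[{"twist":[0,0,0],"xyz":[0,0,0.2],"jaw":1.6},{"twist":[0,0,0],"xyz":[0,0,0.2],"jaw":1.6}]'
python3 -m creep '[{"twist":[0,0,0],"xyz":[0,0,0.2],"jaw":1.6},{"twist":[0,0,0],"xyz":[0,0,0.2],"jaw":1.6}]'
```

```text
t: 63.2
ee_pos: [0.4063, 0.3669, 0.1685]
ee_rot: [3.106, 0.455, -0.004]
contact_force: [0.1, 0.0, -1.4]
opening: 0.022
grasp_force: 53.0
t: 63.7
ee_pos: [0.4069, 0.3677, 0.1552]
ee_rot: [3.108, 0.456, -0.0]
contact_force: [0.7, -0.2, -0.7]
opening: 0.0222
grasp_force: 53.0
t: 63.95
ee_pos: [0.4069, 0.3677, 0.1532]
ee_rot: [-3.108, -0.456, -0.0]
contact_force: [-0.2, -0.2, 0.2]
opening: 0.0219
grasp_force: 53.0
t: 64.2
ee_pos: [0.4069, 0.3676, 0.151]
ee_rot: [3.108, 0.456, -0.0]
contact_force: [-0.4, -0.9, -2.4]
opening: 0.0219
grasp_force: 53.0
```

```bash
python3 -m creep '[{"twist":[0,0,0],"xyz":[0,0,0.1],"jaw":1.6},{"twist":[0,0,0],"xyz":[0,0,0.1],"jaw":1.6},{"twist":[0,0,0],"xyz":[0,0,0.1],"jaw":1.6}]'
python3 -m creep '[{"twist":[0,0,0],"xyz":[0,0,0.1],"jaw":1.6},{"twist":[0,0,0],"xyz":[0,0,0.1],"jaw":1.6},{"twist":[0,0,0],"xyz":[0,0,0.1],"jaw":1.6}]'
```

```text
t: 64.58
ee_pos: [0.407, 0.3677, 0.1502]
ee_rot: [3.108, 0.456, 0.0]
contact_force: [0.6, -0.7, -0.8]
opening: 0.0221
grasp_force: 53.0
t: 64.95
ee_pos: [0.4071, 0.3678, 0.1498]
ee_rot: [-3.108, -0.456, -0.001]
contact_force: [-0.7, -1.2, 4.4]
opening: 0.022
grasp_force: 53.6
```

Contact with the bar (4.4 N upward at the expected height). I'll release gently, let it settle and back off upwards.

```bash
python3 -m creep '[{"twist":[0,0,0],"xyz":[0,0,0],"jaw":2.3},{"twist":[0,0,0],"xyz":[0,0,0],"jaw":2.6},{"twist":[0,0,0],"xyz":[0,0,0],"jaw":3},{"twist":[0,0,0],"xyz":[0,0,0],"jaw":3.5},{"twist":[0,0,0],"xyz":[0,0,0],"jaw":4}]'
python3 -m creep '[{"twist":[0,0,0],"xyz":[0,0,0],"jaw":4.5},{"twist":[0,0,0],"xyz":[0,0,-1],"jaw":4.5},{"twist":[0,0,0],"xyz":[0,0,-3],"jaw":4.5},{"twist":[0,0,0],"xyz":[0,0,-6],"jaw":4.5},{"twist":[0,0,0],"xyz":[0,0,-10],"jaw":4.5}]'
python3 -m creep '[{"twist":[0,0,0],"xyz":[4,8,-4],"jaw":4.5},{"twist":[0,0,0],"xyz":[4,12,-4],"jaw":4.5},{"twist":[0,0,0],"xyz":[4,16,-4],"jaw":4.5},{"twist":[0,0,0],"xyz":[4,20,-4],"jaw":4.5},{"twist":[0,0,0],"xyz":[4,20,-4],"jaw":4.5}]'
python3 - <<'E'
from h import *
for n in('side','top'):
  p=robot.get_image(n)
  for q in('headband','headband_crown','speaker1','cup1','drive','mouse','jar'):
    print(n,q,[(round(d['conf'],2),np.round(d['point'],3).tolist()) for d in robot.mark_of(p,q)])
p=robot.get_image('side'); c=p['image'][100:400,140:460]; cv2.imwrite('pics/s3.png',cv2.cvtColor(cv2.resize(c,(640,600)),cv2.COLOR_RGB2BGR))
E
```

```text
t: 65.58
ee_pos: [0.4069, 0.3677, 0.1491]
ee_rot: [3.108, 0.456, -0.0]
contact_force: [0.2, -0.1, 0.1]
opening: 0.0398
grasp_force: 0.0
t: 66.2
ee_pos: [0.4067, 0.3673, 0.2503]
ee_rot: [3.108, 0.456, -0.001]
contact_force: [0.7, 0.4, 0.3]
opening: 0.0454
grasp_force: 0.0
t: 66.82
ee_pos: [0.5034, 0.1853, 0.2905]
ee_rot: [-3.109, -0.45, -0.003]
contact_force: [0.3, -0.5, 0.2]
opening: 0.0448
grasp_force: 0.0
side headband [(0.94, [0.412, 0.374, 0.043]), (0.17, [0.58, -0.103, -0.001])]
side headband_crown [(0.85, [0.404, 0.368, 0.156])]
side speaker1 [(0.96, [0.406, -0.35, 0.001]), (0.9, [0.478, -0.354, 0.006]), (0.6, [0.723, 0.202, 0.001]), (0.51, [0.407, 0.367, 0.148])]
side cup1 [(0.85, [0.574, -0.104, 0.007]), (0.84, [0.517, -0.106, 0.004]), (0.84, [0.641, -0.1, 0.004])]
side drive [(0.64, [0.405, -0.148, 0.003])]
side mouse [(0.6, [0.764, 0.069, -0.002])]
side jar [(0.55, [0.37, 0.175, -0.002])]
top headband []
top headband_crown []
top speaker1 [(0.73, [0.405, -0.348, 0.002]), (0.52, [0.728, 0.207, -0.001]), (0.48, [0.477, -0.361, 0.004]), (0.41, [0.511, -0.108, 0.001])]
top cup1 [(0.77, [0.511, -0.111, 0.001]), (0.67, [0.578, -0.101, 0.001]), (0.57, [0.643, -0.102, 0.006])]
top drive [(0.8, [0.405, -0.147, -0.001])]
top mouse [(0.98, [0.764, 0.069, -0.0])]
top jar [(0.59, [0.37, 0.17, -0.002])]
```

View pics/s3.png

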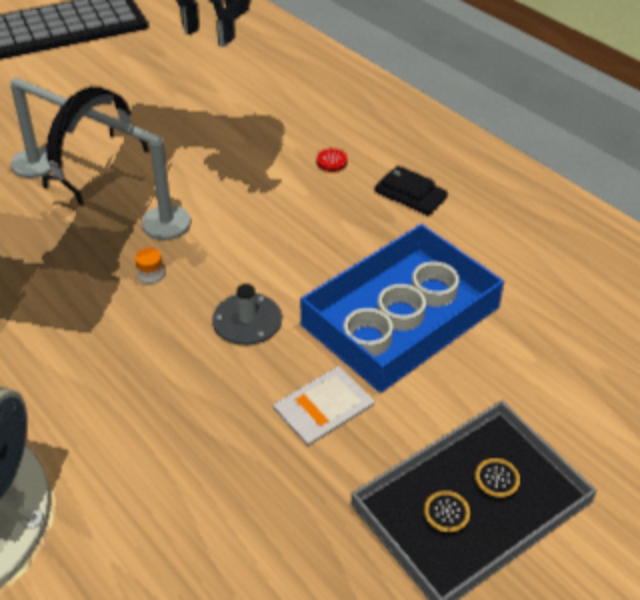

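The headband hangs on the bar (crown at (100,95)). The three shells are in the bin and both speakers lie face up in the tray at (447,511) and (497,477). The drive, mouse and jar haven't moved, so I'm handing in.

```bash
python3 -m creep '[{"twist":[0,0,0],"xyz":[0,0,0],"jaw":4.5},{"twist":[0,0,0],"xyz":[0,0,0],"jaw":4.5},{"twist":[0,0,0],"xyz":[0,0,0],"jaw":4.5},{"twist":[0,0,0],"xyz":[0,0,0],"jaw":4.5},{"twist":[0,0,0],"xyz":[0,0,0],"jaw":4.5}]'; python3 -c "
from rig import robot
print(robot.sign_off())"
```

```text
t: 68.3
ee_pos: [0.5027, 0.1876, 0.2892]
ee_rot: [3.108, 0.456, -0.0]
contact_force: [0.6, 0.2, -0.4]
opening: 0.0446
grasp_force: 0.0
the job is handed in; nothing more can be done
None
```

Job handed in at about 68 s: both speakers present were pushed out on the post and lie face up in the tray, all three shells are in the bin (one was empty from the start), the headband hangs on the rail by its crown, and the drive, mouse, jar and red look-alike were left alone.

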